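# Stock-check the filler tins on the free scan ledge

## Robot

A 6-joint arm with a two-finger parallel gripper is mounted at the origin on the work surface. World frame = base frame: x ahead of the robot, y to its left, z up, the work surface at z = 0. Lengths are in mm, angles in rad, forces in N, time in s.
With the tool pointing down it reaches from about 350 to 875 mm from the base axis. Payload 4.2 kg.
Tool frame: the origin (TCP) lies between the finger pads; the fingertips stand 11 mm ahead of it and the grasp point (between the pads) lies 8 mm behind it; z points along the fingers, y is the direction in which the jaws open and shut (so a half turn about z gives the same grasp; the last joint's range is limited). The gripper opens to 85 mm and grips with 20 to 120 N. Pads are 22 mm wide; open, the fingers measure 114 mm over their backs; the gripper's body (76 mm by 85 mm) begins 54 mm behind the grasp point. The pads swing forward as they close: fully open they stand 13 mm farther back than shut.
Start: joints at [-0.944, 0.385, 0.008, 0, -1.194, -0.259], TCP at [224.741, -583.173, 242.312] pointing down, gripper open.
Joint ranges: [-3.14, 3.14], [-1.21, 2.06], [-1.07, 1.41], [-3.16, 2.05], [-2.99, -0.16], [-3.1, 3.1]. Speed limits (rad/s): [2.79, 2.79, 3.14, 3.14, 3.14, 3.14].

## Interface

Orientations are given as a unit quaternion [x, y, z, w].
In Python, from bench import * gives the robot as it stands. The module is installed in compiled form; this text tells all that it offers.
- The arm moves only by the tool drive_tool, never from a script. Its argument "increments" is a list of rows, each a list of 3 entries, a list of its own where there are three numbers: the gripper command: -1 is shut, 1 is fully open, values between are in proportion, then the shift along the tool's x, y, z scaled (see below), then the turn about the tool's z scaled (see below). In form: [[hand, [tx, ty, tz], turn], ...]. A call has 1 to 20 rows; each row shifts and turns the commanded pose from where the row before left it, along the tool's axes as they then stand; what a row does not reach is not made up. The controller multiplies each number of a shift by 0.3 m and each number of a turn by 2 rad. A row lasts 1/8 s, in which the tool goes at most 62.5 mm and 10.7 degrees, less where a joint would pass 70% of its speed; a pose out of reach is approached as far as the arm can. A call with a number of a shift or a turn outside -1 to 1 is refused whole. A call with a gripper value outside its range is refused whole. The fingers move at their own pace and stop on an object; the grip force is fixed at half the most. Time passes only in rows, so rows that do not move let the fingers close. It gives the time, the measured TCP pose, the force and the opening at its end, in the units of the state.
- read_state(): the state, without advancing time (a new reading comes with each control period).
- get_image(name): name is "side" or "top"; returns the picture (480x640x3 uint8, red, green, blue); there is no depth.
- calibration(name): a dict with "fovy" (degrees; the focal length in pixels is half the picture's height over the tangent of half this angle, whatever the lens; pixels are square), "cx", "cy" (the principal point, pixels), "R" (3x3) and "t" (3): a world point X has camera coordinates R X + t. Camera axes: x right, y down, z forward; pixel columns grow to the right and rows downward; lengths in mm; the calibration is good to about 2 mm. A picture is of the moment at which its call begins. calibration takes no time and is no camera call.
- job_done(): hands the job in, once; it reports no verdict.
The state is a dict: "clock": time; "joints": joint angles; "joint_vel": joint speeds; "joint_efforts": joint torques, N m; "position": TCP position; "ee_rot": TCP orientation; "contact_force": force on the tool from outside, world axes, zero at the start; "wrist_torque": the same for the moment, N m; "gripper_width": finger opening in mm.
Only numpy, scipy, OpenCV 4.12 (cv2) and the standard library are available. Lean on these libraries where they do the work, as an engineer would, in place of code of your own. Each camera call takes 0.05 s, during which the arm holds its last target.

## Task

Use whichever of the two scan ledges is not taken by the blue washer jug: first put the scraper that lies on it flat into the red tool tray, then stand every filler tin on the bench upright on that ledge with its yellow label squarely facing that ledge's scanner, and once they all stand there flip that scanner's orange toggle all the way over, away from the robot. Leave the jug standing where it is, its scanner's toggle off, and the other things on the bench where they lie. If a tin gets knocked out of place, set it right again before you finish.

Things in the scene. Friction and masses are not known exactly. Their poses are not given: they have to be found in the camera images.
- station_a: Scan station A (robot's left), fixed. Aluminium ledge 55 mm wide (x), 390 mm long (y), top 15 mm above the bench; origin under its centre at bench level. Behind it, at own x +65 to +130, stands its black scanner, 50 mm high, whose window looks to -x: a label facing the scanner points to the station's +x. Room for 4 tins at 95 mm pitch.
- station_b: Scan station B (robot's right), fixed. Aluminium ledge 55 mm wide (x), 390 mm long (y), top 15 mm above the bench; origin under its centre at bench level. Behind it, at own x +65 to +130, stands its black scanner, 50 mm high, whose window looks to -x: a label facing the scanner points to the station's +x. Room for 4 tins at 95 mm pitch.
- toggle_a (a joint): Orange toggle on top of station A's scanner, rad: 0 = off, leaning to the station's -x (toward the robot); 1.0 = fully over to +x (on). Stays where left; a light push on its tip moves it.
- toggle_b (a joint): Orange toggle on top of station B's scanner, rad: 0 = off, leaning to the station's -x (toward the robot); 1.0 = fully over to +x (on). Stays where left; a light push on its tip moves it.
- toggle_a_tip (a point): Tip of the toggle of station A: a 50 mm stick that pivots near the scanner's top, at the station's x = +95 mm, y = 0; the tip travels about 50 mm in the station's +x.
- toggle_b_tip (a point): Tip of the toggle of station B: a 50 mm stick that pivots near the scanner's top, at the station's x = +95 mm, y = 0; the tip travels about 50 mm in the station's +x.
- scraper: Stainless putty scraper lying flat, 190 mm long (own x, -95 to +95), blade toward +x (50 mm wide, 3 mm thick), black handle toward -x (28 mm wide, 20 mm high, x = -95 to +10). Origin mid-length at its underside; centre of mass near x = -5. At the start it lies along the free ledge.
- tray: Red open tool tray, fixed, outer 250 mm (own x) by 100 mm (own y), 24 mm high, walls and floor 5 mm, between the stations. Origin at the centre of its underside.
- tin1: Filler tin, steel, 62 mm diameter, 48 mm high, about 0.25 kg, lid white. Origin at the centre of its underside, z up, own +x points to the yellow black-striped label on its side; a yellow bar on the lid runs from the centre toward the label. May be absent.
- tin2: Filler tin, steel, 62 mm diameter, 48 mm high, about 0.25 kg, lid green. Origin at the centre of its underside, z up, own +x points to the yellow black-striped label on its side; a yellow bar on the lid runs from the centre toward the label. May be absent.
- tin3: Filler tin, steel, 62 mm diameter, 48 mm high, about 0.25 kg, lid red. Origin at the centre of its underside, z up, own +x points to the yellow black-striped label on its side; a yellow bar on the lid runs from the centre toward the label. May be absent.
- tin4: Filler tin, steel, 62 mm diameter, 48 mm high, about 0.25 kg, lid blue. Origin at the centre of its underside, z up, own +x points to the yellow black-striped label on its side; a yellow bar on the lid runs from the centre toward the label. May be absent.
- tin5: Filler tin, steel, 62 mm diameter, 48 mm high, about 0.25 kg, lid black. Origin at the centre of its underside, z up, own +x points to the yellow black-striped label on its side; a yellow bar on the lid runs from the centre toward the label. May be absent.
- tin1_label (a point): Centre of that tin's label: 31 mm from the tin's axis toward its +x, 23 mm above its underside.
- tin2_label (a point): Centre of that tin's label: 31 mm from the tin's axis toward its +x, 23 mm above its underside.
- tin3_label (a point): Centre of that tin's label: 31 mm from the tin's axis toward its +x, 23 mm above its underside.
- tin4_label (a point): Centre of that tin's label: 31 mm from the tin's axis toward its +x, 23 mm above its underside.
- tin5_label (a point): Centre of that tin's label: 31 mm from the tin's axis toward its +x, 23 mm above its underside.
- jug: Closed blue washer jug, 62 mm (own x) x 110 mm (own y), 192 mm high, standing on one of the two ledges: that ledge is taken. Origin at the centre of its underside. Leave it alone.
- mallet: Yellow-headed plastic mallet lying in front of the left tins, handle 26 mm thick from own x = -145, head 54 mm thick and 90 mm long (own y) at x = +45. Origin at the centre of its underside. Bystander: leave alone.
- gauge: Aluminium step gauge, 80 x 35 mm, four steps up to 40 mm high. Origin at the centre of its underside. Bystander: leave alone.
- tape: Roll of blue tape, 96 mm diameter, 25 mm high. Origin at the centre of its underside. Bystander: leave alone.
- sander: Cork sanding block, 50 x 90 x 30 mm. Origin at the centre of its underside. Bystander: leave alone.
- spray: Red spray can, 64 mm diameter, 190 mm high. Origin at the centre of its underside. Bystander: leave alone.
There are look-alikes about, which are no part of the job. Of the things like the scraper, leave any that is brown; of the rest the larger one is meant.

How it is judged:
By the outcome, as a careful person would: the job done as asked, in the order asked, and still so for the second after the job is handed in, with the robot touching nothing.
Of tin1, tin2, tin3, tin4, tin5 only 3 to 4 are there at a start; the rules pass over those that are not, and their reading is None.
At some moment in a run one of tin1, tin2, tin3, tin4, tin5 may be knocked a few centimetres aside while the robot is not near it.
It also fails if it takes over 210 s, if anything falls off the work surface, if the arm or the gripper's body presses on something with over 40 N, if the wrist force passes 120 N, or if a joint passes its speed limit or range.

## Working session

There is one attempt and no reset: what is moved stays moved. The work goes in short steps, Python scripts to look and compute and a tool call to move; the robot and the scene stay as the last step left them, time stands still between calls to the robot, and variables do not carry over. Pictures are saved under pics/ and viewed, and the job is handed in when it is done.

Besides the shell and the picture viewer there is one more tool, called after "Emit:" as name(argument=value, ...) on one line, values as JSON. drive_tool: Moves the arm, as the interface text tells. Shifts and turns lie within -1 to 1; 1 stands for 0.3 m of shift or 2 rad of turn. Its arguments: {"type":"object","properties":{"increments":{"type":"array"}},"required":["increments"]}

```bash
ls; mkdir -p pics
python3 - <<'E'
from bench import *
import cv2
for n in("top","side"):
    im=get_image(n); cv2.imwrite(f"pics/{n}0.png",im[:,:,::-1]); c=calibration(n); print(n,c)
print(read_state())
E
```

```text
pics
top {'fovy': 43.55875600952296, 'cx': 324.19871062578966, 'cy': 237.59986406329006, 'R': array([[-0.01626794, -0.9998497 ,  0.00599457],
       [-0.97558896,  0.01455947, -0.21912143],
       [ 0.21900122, -0.00941289, -0.97567918]]), 't': array([-113.76078324,  496.38169696, 1553.32961444])}
side {'fovy': 48.40379694338868, 'cx': 317.1859165169586, 'cy': 246.90017883243848, 'R': array([[ 0.72487198, -0.68869652, -0.01605385],
       [-0.52304851, -0.53505814, -0.66342524],
       [ 0.4483089 ,  0.48929531, -0.74807034]]), 't': array([-433.78520473,  251.36753288, 1566.16471345])}
{'clock': 0.1, 'joints': array([-9.44333388e-01,  3.85455067e-01,  6.78772404e-03, -4.10110802e-04,
       -1.19401135e+00, -2.58619799e-01]), 'joint_vel': array([ 0.00055054, -0.00324792,  0.00226215,  0.00089573,  0.00094569,
       -0.00037733]), 'joint_efforts': array([-4.04960274e-04, -3.93319273e+01,  1.88928813e+01,  4.19798166e+00,
       -2.58258900e-03,  5.76620351e-06]), 'position': array([ 224.59997641, -582.72282965,  241.35937275]), 'ee_rot': array([-1.82811963e-01,  9.83147427e-01,  9.32137755e-04, -2.30810973e-04]), 'contact_force': array([-0.47772619, -0.21935978,  0.8387969 ]), 'wrist_torque': array([ 0.03542642,  0.02590354, -0.03053045]), 'gripper_width': 85.31191605347291}
```

View pics/top0.png

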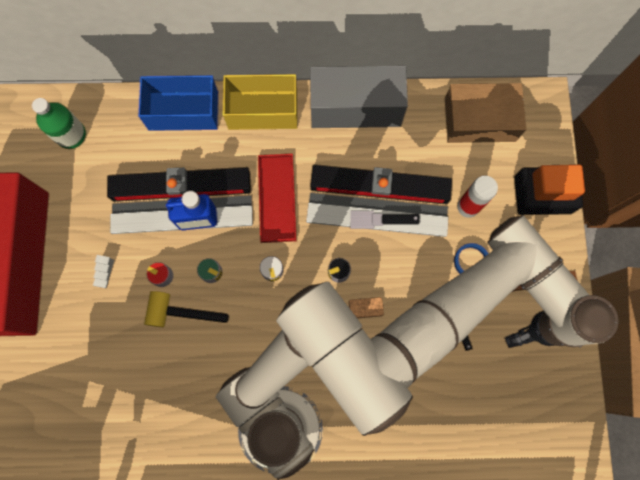

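View pics/side0.png

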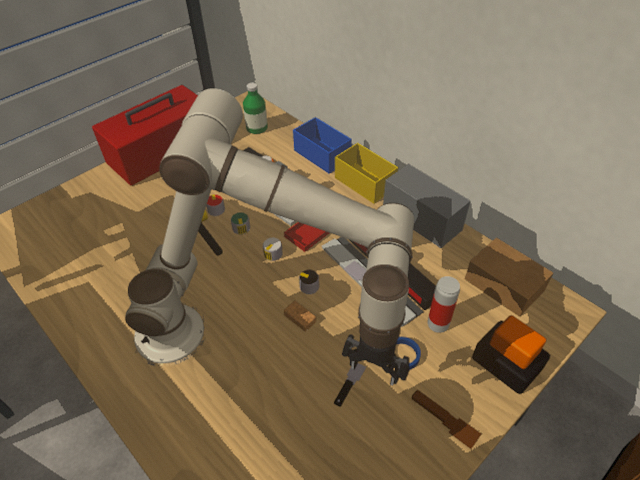

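```bash
cat > h.py <<'E'
from bench import *
import numpy as np, cv2
from scipy.spatial.transform import Rotation as Rn
def K(n):
    c=calibration(n); f=240/np.tan(np.radians(c['fovy'])/2); return c,f
def ray(n,u,v):
    c,f=K(n); d=c['R'].T@np.array([(u-c['cx'])/f,(v-c['cy'])/f,1.]); o=-c['R'].T@c['t']; return o,d
def onz(n,uv,z):
    o,d=ray(n,*uv); return o+d*(z-o[2])/d[2]
def proj(n,X):
    c,f=K(n); p=c['R']@np.asarray(X,float)+c['t']; return np.array([c['cx']+f*p[0]/p[2],c['cy']+f*p[1]/p[2]])
def crop(im,x0,y0,x1,y1,s,fn):
    cv2.imwrite(fn,cv2.resize(im[y0:y1,x0:x1,::-1],None,fx=s,fy=s,interpolation=cv2.INTER_CUBIC))
def st():
    s=read_state(); R=Rn.from_quat(s['ee_rot']).as_matrix(); return s,s['position'],R
def go(target,yaw=None):
    """print the tool-frame shift in scaled units to target and turn so that the tool y axis is at yaw(world, mod pi)"""
    s,p,R=st(); d=R.T@(np.asarray(target,float)-p)
    y=np.arctan2(R[1,1],R[0,1]); print('t',round(s['clock'],1),'pos',p.round(1),'jaw yaw',round(np.degrees(y),1),'w',round(s['gripper_width'],1),'j6',round(s['joints'][5],2))
    print('shift units (tool now)',(d/300).round(4))
    if yaw is not None:
        # tool z down: turn +a about tool z lowers world yaw
        a=-(yaw-np.degrees(y)); a=(a+90)%180-90; print('turn rad',np.radians(a).round(3),'units',(np.radians(a)/2).round(4))
def plan(target):
    """units for the present tool axes"""
E
python3 - <<'E'
from h import *
im=cv2.imread('pics/top0.png')[:,:,::-1]
crop(im,300,155,460,240,5,'pics/c1.png'); crop(im,140,250,360,320,3.6,'pics/c2.png'); crop(im,250,145,305,250,5,'pics/c3.png')
s,p,R=st();print(R.round(3))
E
```

```text
[[-0.933 -0.359 -0.001]
 [-0.359  0.933  0.002]
 [ 0.     0.002 -1.   ]]
```

View pics/c1.png

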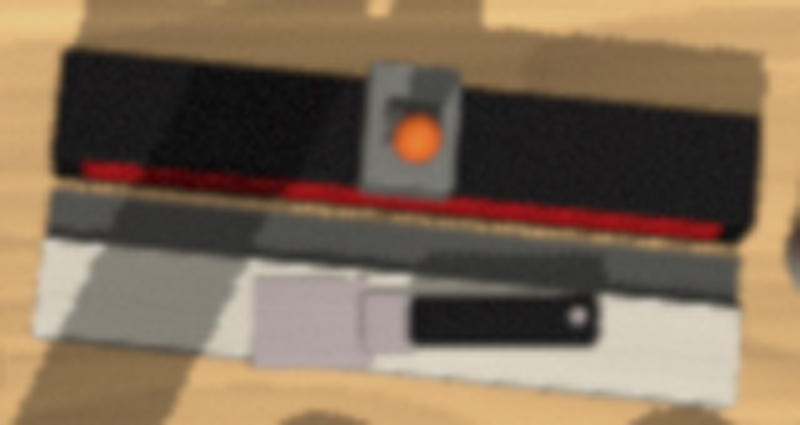

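View pics/c2.png

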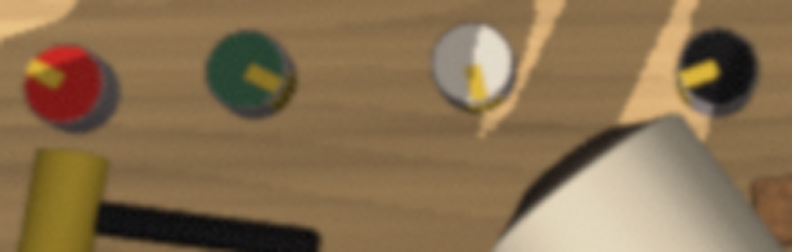

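View pics/c3.png

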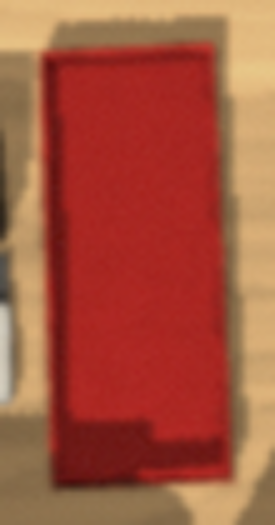

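```bash
cat >> h.py <<'E'
def circ_tin(im,n,hsvlo,hsvhi,box):
    pass
E
python3 - <<'E'
from h import *
f=lambda u,v,x0,y0,s:(x0+(u+.5)/s-.5,y0+(v+.5)/s-.5)
print('cam',onz('top',(320,240),1000), -K('top')[0]['R'].T@K('top')[0]['t'])
for nm,p in dict(lb=(47,240),lf=(34,337),rb=(740,305),rf=(735,404)).items(): print(nm,onz('top',f(*p,300,155,5),15).round(1))
for nm,p in dict(slb=(65,50),slf=(55,177),srb=(760,117),srf=(750,240)).items(): print(nm,onz('top',f(*p,300,155,5),50).round(1))
print('stripL',onz('top',f(52,190,300,155,5),0).round(1),onz('top',f(738,258,300,155,5),0).round(1))
print('toggle',onz('top',f(416,138,300,155,5),95).round(1))
for nm,p in dict(bladeL=(252,320),bladetop=(256,278),bladebot=(254,365),hr=(598,320),htl=(412,296),hbl=(412,342),htr=(598,296),hbr=(598,346)).items(): print(nm,onz('top',f(*p,300,155,5),18 if nm[0]=='b' else 35).round(1))
for nm,p in dict(tl=(44,55),tr=(212,46),bl=(53,484),br=(232,480)).items(): print('tray',nm,onz('top',f(*p,250,145,5),24).round(1))
im=cv2.imread('pics/top0.png'); hsv=cv2.cvtColor(im,cv2.COLOR_BGR2HSV)
for nm,c in dict(red=(158,272),green=(208.5,269.5),white=(271,268),black=(339,269.5)).items(): print(nm,onz('top',c,48).round(1))
E
```

```text
cam [ 279.96691104 -107.86342609 1000.        ] [ 142.23277528 -106.34941859 1625.00117994]
lb [604.1 -81.2  15. ]
lf [548.5 -73.4  15. ]
rb [ 561.  -465.1   15. ]
rf [ 504.8 -458.9   15. ]
slb [702.9 -92.9  50. ]
slf [629.8 -86.5  50. ]
srb [ 658.6 -474.9   50. ]
srf [ 588.5 -465.    50. ]
stripL [637.6 -84.1   0. ] [ 592.2 -469.     0. ]
toggle [ 634.8 -279.9   95. ]
bladeL [ 555.7 -194.    18. ]
bladetop [ 579.7 -196.8   18. ]
bladebot [ 530.1 -194.4   18. ]
hr [ 548.5 -382.4   35. ]
htl [ 563.6 -281.1   35. ]
hbl [ 537.6 -280.1   35. ]
htr [ 562.1 -383.1   35. ]
hbr [ 533.9 -381.6   35. ]
tray tl [741.   59.6  24. ]
tray tr [745. -35.  24.]
tray bl [493.6  52.8  24. ]
tray br [494.4 -44.7  24. ]
red [409.3 320.7  48. ]
green [414.  187.1  48. ]
white [415.5  21.2  48. ]
black [ 408.7 -159.5   48. ]
```

```bash
cat >> h.py <<'E'
def plan(target,yaw=None,extra=0):
    s,p,R=st(); y=np.degrees(np.arctan2(R[1,1],R[0,1]))
    print('t',round(s['clock'],1),'pos',p.round(1),'jaw',round(y,1),'w',round(s['gripper_width'],1),'j6',round(s['joints'][5],2),'tilt',R[:2,2].round(3),'F',s['contact_force'].round(1))
    if yaw is not None:
        a=np.radians((y-yaw+90)%180-90)+extra*np.pi; n=max(1,int(np.ceil(abs(a)/2/0.09))); print('TURN',n,'rows of',round(a/2/n,4),' total deg',round(np.degrees(a),1))
        R=R@Rn.from_rotvec([0,0,a]).as_matrix()
    d=R.T@(np.asarray(target,float)-p)/300; m=max(1,int(np.ceil(np.linalg.norm(d[:2])/0.19)))
    print('XY total',d[:2].round(4),m,'rows of',(d[:2]/m).round(4),' Z total',round(d[2],4))
E
python3 -c "
from h import *
plan((550,-303,200),178)"
```

```text
t 0.1 pos [ 224.6 -582.7  241.4] jaw 111.1 w 85.3 j6 -0.26 tilt [-0.001  0.002] F [-0.5 -0.2  0.8]
TURN 7 rows of -0.0834  total deg -66.9
XY total [-0.9695 -1.0516] 8 rows of [-0.1212 -0.1314]  Z total 0.1386
```

Emit:
drive_tool(increments=[[0.2,[0,0,0],-0.0834],[0.2,[0,0,0],-0.0834],[0.2,[0,0,0],-0.0834],[0.2,[0,0,0],-0.0834],[0.2,[0,0,0],-0.0834],[0.2,[0,0,0],-0.0834],[0.2,[0,0,0],-0.0834],[0.2,[-0.1212,-0.1314,0],0],[0.2,[-0.1212,-0.1314,0],0],[0.2,[-0.1212,-0.1314,0],0],[0.2,[-0.1212,-0.1314,0],0],[0.2,[-0.1212,-0.1314,0],0],[0.2,[-0.1212,-0.1314,0],0],[0.2,[-0.1212,-0.1314,0],0],[0.2,[-0.1212,-0.1314,0],0],[0.2,[0,0,0.1],0],[0.2,[0,0,0.1],0],[0.2,[0,0,0],0],[0.2,[0,0,0],0]])

```text
clock: 2.48
position: [550.7, -304.1, 183.4]
ee_rot: [-0.695, 0.719, -0.001, 0.0]
contact_force: [-0.6, -0.3, 0.3]
gripper_width: 51.3
```

```bash
python3 -c "
from h import *
plan((550,-303,29),178)
im=get_image('top');cv2.imwrite('pics/t1.png',im[:,:,::-1])
im=get_image('side');cv2.imwrite('pics/s1.png',im[:,:,::-1])"
```

```text
t 2.5 pos [ 550.7 -304.1  183.4] jaw 178.0 w 51.3 j6 0.21 tilt [ 0.001 -0.001] F [-0.6 -0.3  0.3]
TURN 1 rows of -0.0002  total deg -0.0
XY total [-0.0041  0.0031] 1 rows of [-0.0041  0.0031]  Z total 0.5146
```

View pics/s1.png

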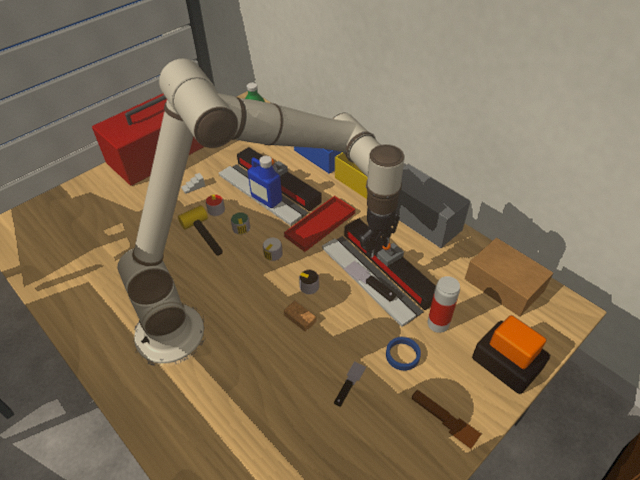

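View pics/t1.png

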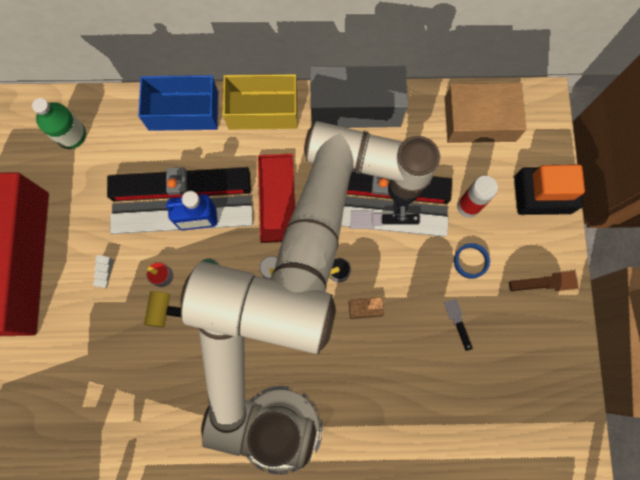

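```bash
python3 -c "
from h import *
im=cv2.imread('pics/s1.png')[:,:,::-1].copy()
for X in [(555.7,-194,18),(548.5,-382,35),(550,-303,35),(604.1,-81.2,15),(548.5,-73.4,15),(561,-465,15),(505,-459,15),(415.5,21.2,48),(408.7,-159.5,48),(741,59.6,24),(494.4,-44.7,24),(414,187,48),(409,320.7,48)]:
    u=proj('side',X); cv2.circle(im,tuple(int(round(a)) for a in u),1,(0,255,0),-1)
crop(im,190,180,440,340,3.2,'pics/s1c.png')"
```

```text
(no output)
```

View pics/s1c.png

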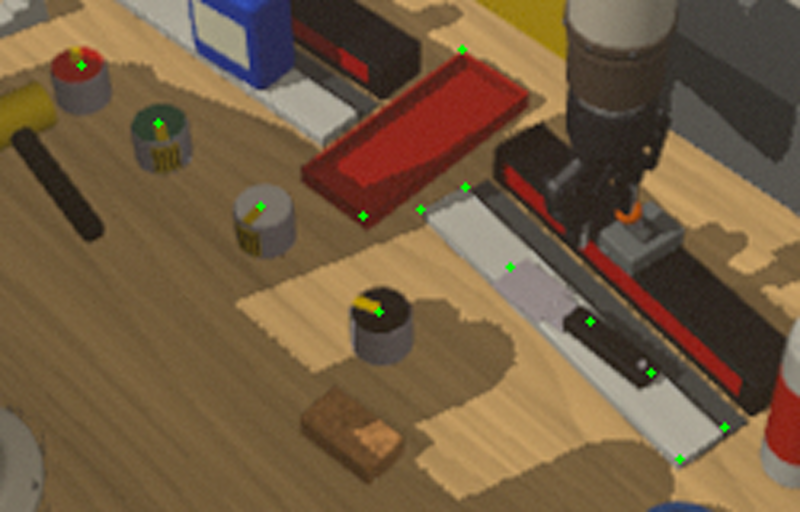

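Emit:
drive_tool(increments=[[0.2,[-0.004,0.003,0.1],0],[0.2,[0,0,0.1],0],[0.2,[0,0,0.1],0],[0.2,[0,0,0.1],0],[0.2,[0,0,0.06],0],[0.2,[0,0,0.03],0],[0.2,[0,0,0.03],0],[0.2,[0,0,0],0]])

```text
clock: 3.58
position: [549.4, -302.4, 26.3]
ee_rot: [-0.694, 0.72, 0.0, -0.0]
contact_force: [-0.4, -0.3, -0.6]
gripper_width: 51.4
```

```bash
python3 -c "
from h import *
plan((550,-303,28),178)
im=get_image('side');crop(im,330,190,450,330,4,'pics/s2.png')"
```

```text
t 3.6 pos [ 549.4 -302.4   26.3] jaw 178.0 w 51.4 j6 0.21 tilt [-0.  0.] F [-0.4 -0.3 -0.6]
TURN 1 rows of -0.0003  total deg -0.0
XY total [ 0.0019 -0.0021] 1 rows of [ 0.0019 -0.0021]  Z total -0.0056
```

View pics/s2.png

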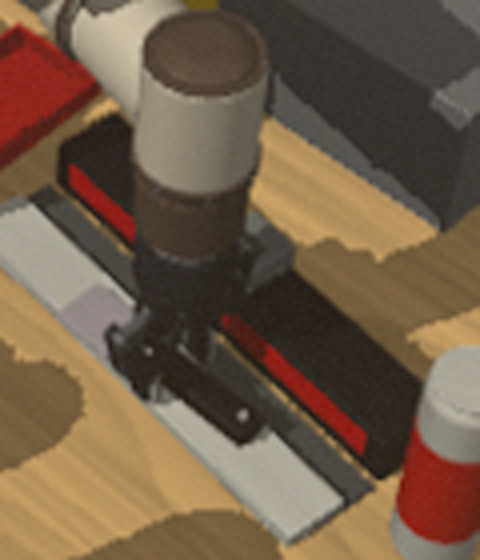

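Emit:
drive_tool(increments=[[-0.2,[0,0,0],0],[-0.8,[0,0,0],0],[-1,[0,0,0],0],[-1,[0,0,0],0],[-1,[0,0,0],0],[-1,[0,0,0],0]])

```text
clock: 4.38
position: [550.1, -302.6, 27.4]
ee_rot: [-0.695, 0.719, -0.001, 0.0]
contact_force: [-0.4, 0.9, 6.0]
gripper_width: 26.8
```

```bash
python3 -c "
from h import *
print(read_state()['joints'].round(3))
plan((550,-302.6,150))
print('jug',onz('top',(190,200),192),onz('top',(190,228),15))"
```

```text
[-0.245  0.606 -0.223  0.    -0.74   0.21 ]
t 4.4 pos [ 550.1 -302.6   27.4] jaw 178.0 w 26.8 j6 0.21 tilt [ 0.002 -0.001] F [-0.4  0.9  6. ]
XY total [ 0.0004 -0.0004] 1 rows of [ 0.0004 -0.0004]  Z total -0.4087
jug [564.26909151 210.59303582 192.        ] [536.21335693 247.12707676  15.        ]
```

Emit:
drive_tool(increments=[[-1,[0,0,-0.05],0],[-1,[0,0,-0.1],0],[-1,[0,0,-0.15],0],[-1,[0,0,-0.15],0],[-1,[0,0,0],0]])

```text
clock: 5.0
position: [551.4, -303.3, 166.3]
ee_rot: [-0.695, 0.719, -0.004, 0.002]
contact_force: [0.0, -0.5, -0.7]
gripper_width: 26.5
```

```bash
python3 -c "
from h import *
print(read_state()['joints'].round(3))
plan((604,7.7,150),91.9)
im=get_image('side');crop(im,100,40,500,340,2,'pics/s3.png')
im=get_image('top');crop(im,80,100,480,400,2,'pics/t3.png')"
```

```text
[-2.460e-01  4.470e-01 -9.400e-02  1.000e-03 -1.021e+00  2.100e-01]
t 5.0 pos [ 551.4 -303.3  166.3] jaw 178.0 w 26.5 j6 0.21 tilt [ 0.009 -0.003] F [ 0.  -0.5 -0.7]
TURN 9 rows of 0.0835  total deg 86.1
XY total [-0.2091  1.0303] 6 rows of [-0.0349  0.1717]  Z total 0.0528
```

View pics/s3.png

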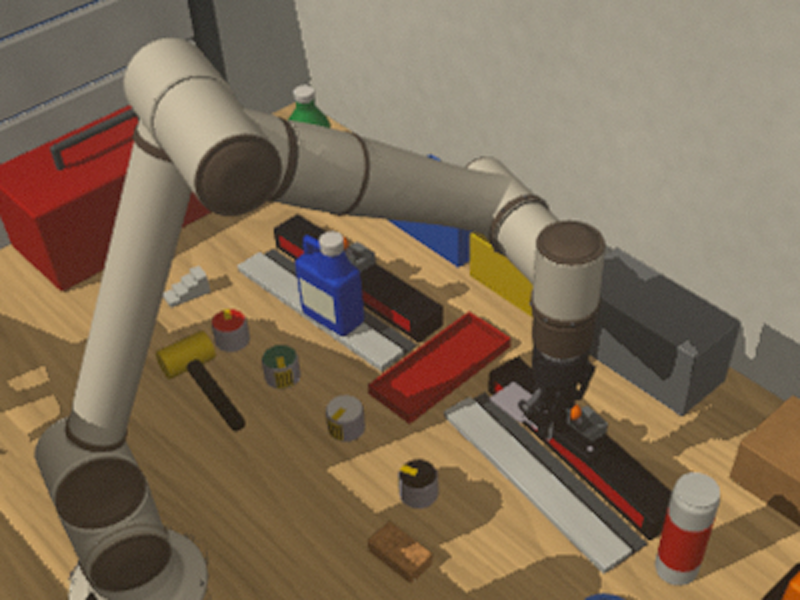

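View pics/t3.png

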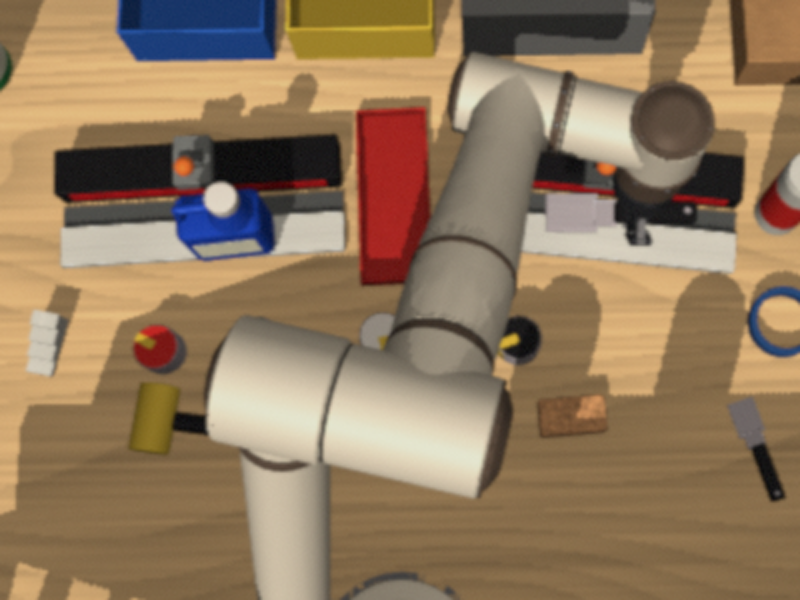

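Emit:
drive_tool(increments=[[-1,[0,0,0],0.0835],[-1,[0,0,0],0.0835],[-1,[0,0,0],0.0835],[-1,[0,0,0],0.0835],[-1,[0,0,0],0.0835],[-1,[0,0,0],0.0835],[-1,[0,0,0],0.0835],[-1,[0,0,0],0.0835],[-1,[0,0,0],0.0835],[-1,[-0.0349,0.1717,0],0],[-1,[-0.0349,0.1717,0],0],[-1,[-0.0349,0.1717,0],0],[-1,[-0.0349,0.1717,0],0],[-1,[-0.0349,0.1717,0],0],[-1,[-0.0349,0.1717,0],0],[-1,[0,0,0.1],0],[-1,[0,0,0.1],0],[-1,[0,0,0],0],[-1,[0,0,0],0]])

```text
clock: 7.48
position: [602.4, 8.3, 101.5]
ee_rot: [-0.016, 1.0, -0.0, -0.0]
contact_force: [0.4, 1.0, -0.3]
gripper_width: 27.1
```

```bash
python3 -c "
from h import *
plan((604,7.7,19),91.9)
im=get_image('side');crop(im,250,150,410,290,4,'pics/s4.png')
im=get_image('top');crop(im,200,120,360,260,4,'pics/t4.png')"
```

```text
t 7.5 pos [602.4   8.3 101.5] jaw 91.9 w 27.1 j6 -1.82 tilt [-0.    -0.001] F [ 0.4  1.  -0.3]
TURN 1 rows of -0.0003  total deg -0.0
XY total [-0.0054 -0.0019] 1 rows of [-0.0054 -0.0019]  Z total 0.2749
```

View pics/s4.png

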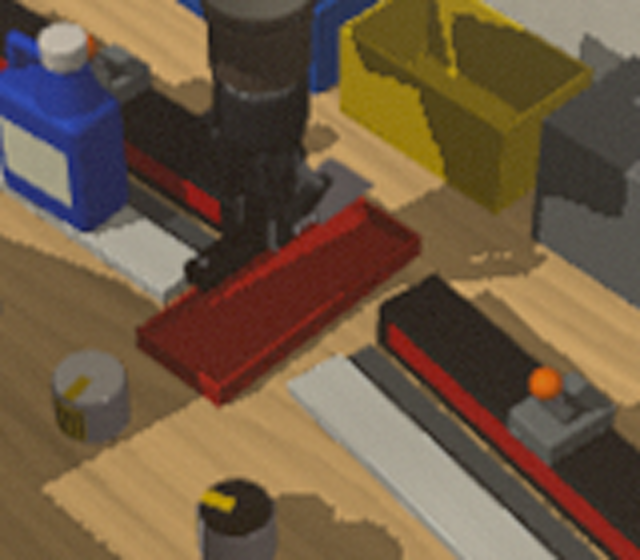

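View pics/t4.png

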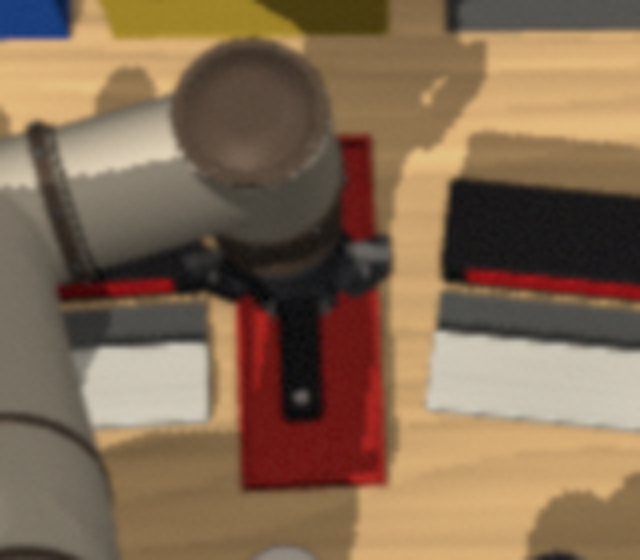

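Emit:
drive_tool(increments=[[-1,[-0.0054,-0.002,0.1],0],[-1,[0,0,0.1],0],[-1,[0,0,0.04],0],[-1,[0,0,0.02],0],[-1,[0,0,0.01],0],[-1,[0,0,0],0],[-1,[0,0,0],0]])

```text
clock: 8.45
position: [604.2, 8.1, 21.1]
ee_rot: [-0.016, 1.0, 0.0, 0.001]
contact_force: [-0.1, 0.2, -2.4]
gripper_width: 26.7
```

Emit:
drive_tool(increments=[[-1,[0,0,0.006],0],[-1,[0,0,0.006],0],[-1,[0,0,0],0],[-0.3,[0,0,0],0],[0,[0,0,0],0],[0.1,[0,0,0],0],[0.1,[0,0,0],0],[0.1,[0,0,-0.05],0],[0.1,[0,0,-0.15],0],[0.1,[0,0,-0.15],0],[0.1,[0,0,-0.15],0],[0.7,[0,0,0],0]])

```text
clock: 9.95
position: [606.4, 8.4, 172.7]
ee_rot: [-0.017, 1.0, 0.001, 0.005]
contact_force: [0.2, -0.2, -1.0]
gripper_width: 63.7
```

```bash
python3 -c "
from h import *
plan((409,-160,150))
im=get_image('side');crop(im,250,150,410,290,4,'pics/s5.png')
im=get_image('top');cv2.imwrite('pics/t5.png',im[:,:,::-1])"
```

```text
t 9.9 pos [606.4   8.4 172.7] jaw 91.9 w 63.7 j6 -1.82 tilt [0.011 0.002] F [ 0.2 -0.2 -1. ]
XY total [ 0.677  -0.5392] 5 rows of [ 0.1354 -0.1078]  Z total 0.0674
```

View pics/s5.png

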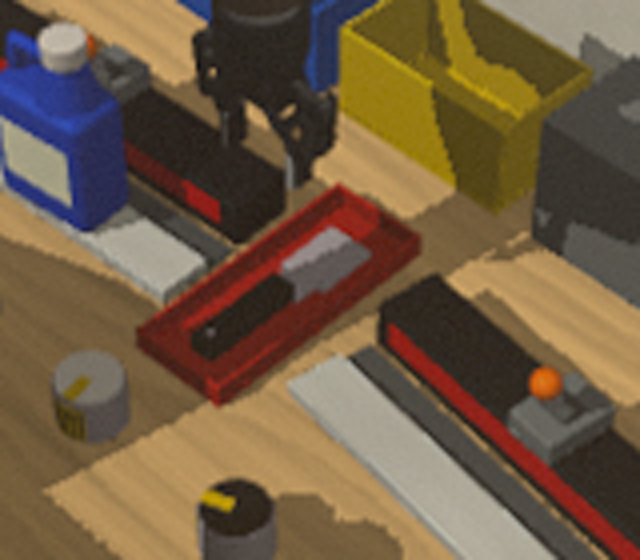

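View pics/t5.png

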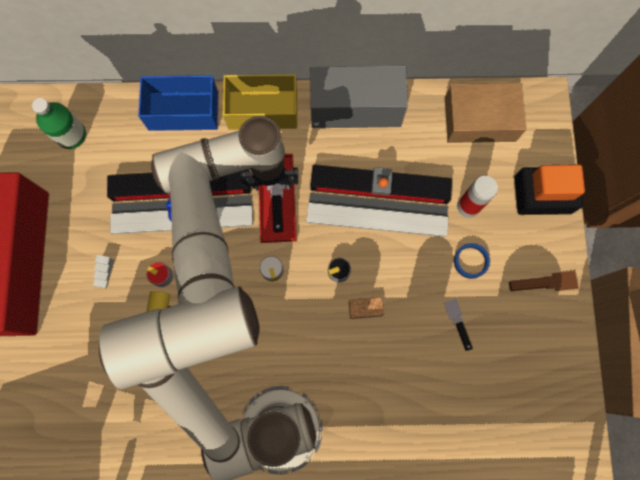

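Run:
```python
from h import *
im=cv2.imread('pics/t5.png')[:,:,::-1]
a=cv2.resize(im[248:290,248:294],None,fx=8,fy=8,interpolation=cv2.INTER_CUBIC); b=cv2.resize(im[248:290,316:362],None,fx=8,fy=8,interpolation=cv2.INTER_CUBIC)
cv2.imwrite('pics/c5.png',np.hstack([a,b])[:,:,::-1])
# ledge bright mask
g=im.astype(int); sub=(g.min(2)>120)&(g.max(2)-g.min(2)<25)
m=np.zeros(sub.shape,np.uint8); m[195:240,300:455]=sub[195:240,300:455]
n,l,s,c=cv2.connectedComponentsWithStats(m); k=1+s[1:,4].argmax(); print(s[k])
cn=max(cv2.findContours((l==k).astype(np.uint8),0,1)[0],key=len); pts=cv2.approxPolyDP(cn,4,True)[:,0]; print(pts.tolist())
W=np.array([onz('top',p,15)[:2] for p in cn[:,0].astype(float)],np.float32); r=cv2.minAreaRect(W); print(r)
```

```text
[ 307  203  140   33 2510]
[[309, 203], [307, 221], [445, 232], [444, 216]]
((553.9060668945312, -267.7203674316406), (381.99072265625, 56.284568786621094), 83.23876190185547)
```

View pics/c5.png

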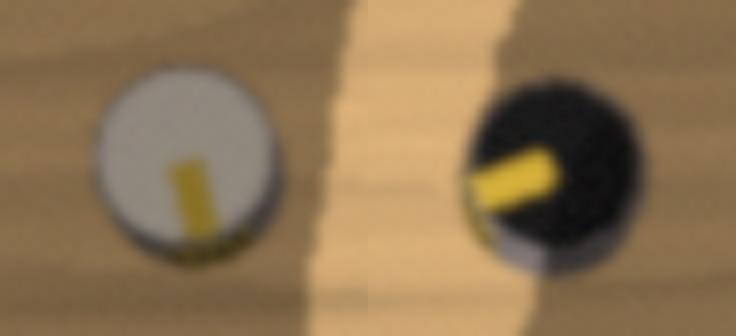

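```bash
cat >> h.py <<'E'
def tin(im,uv,lid,n='top',dz=0,rad=16,verbose=True):
    """lid: red/green/white/black/blue; returns centre (world xy), label yaw deg"""
    S=6; x0,y0=int(uv[0])-rad,int(uv[1])-rad
    a=cv2.resize(np.ascontiguousarray(im[y0:y0+2*rad,x0:x0+2*rad]),None,fx=S,fy=S,interpolation=cv2.INTER_CUBIC)
    h=cv2.cvtColor(a,cv2.COLOR_RGB2HSV).astype(int); H,Sa,V=h[...,0],h[...,1],h[...,2]
    yel=(H>20)&(H<32)&(Sa>165)&(V>70)
    L={'red':((H<8)|(H>172))&(Sa>150),'green':(H>45)&(H<95)&(Sa>60),'white':(Sa<45)&(V>95),'black':(V<60),'blue':(H>95)&(H<130)&(Sa>120)}[lid]
    m=((L|yel)*255).astype(np.uint8); m=cv2.morphologyEx(m,cv2.MORPH_OPEN,np.ones((9,9)))
    k,l,s,c=cv2.connectedComponentsWithStats(m); k=1+s[1:,4].argmax(); cn=max(cv2.findContours((l==k).astype(np.uint8),0,1)[0],key=len)
    tow=lambda p:onz(n,(x0+(p[0]+.5)/S-.5,y0+(p[1]+.5)/S-.5),48+dz)[:2]
    W=np.array([tow(p) for p in cn[:,0]])
    (cx,cy),r=cv2.minEnclosingCircle(W.astype(np.float32)); med=np.array([cx,cy])
    # algebraic circle fit
    A=np.c_[2*W,np.ones(len(W))]
    sol=np.linalg.lstsq(A,(W**2).sum(1),rcond=None)[0]; C=sol[:2]; rr=np.sqrt(sol[2]+C@C)
    ys,xs=np.nonzero(yel); P=np.array([tow((x,y)) for x,y in zip(xs,ys)]); d=np.linalg.norm(P-C,axis=1); P=P[d<25]
    v=cv2.fitLine(P.astype(np.float32),cv2.DIST_L2,0,.01,.01).ravel(); dirv=v[:2]; 
    if dirv@(P.mean(0)-C)<0: dirv=-dirv
    q=P.mean(0)-C
    if verbose: print(lid,'C',C.round(1),'r',rr.round(1),'minenc',med.round(1),round(r,1),'| yaw bar line',np.degrees(np.arctan2(dirv[1],dirv[0])).round(1),'from centre',np.degrees(np.arctan2(q[1],q[0])).round(1),'n',len(P),'bar mean r',np.linalg.norm(q).round(1))
    return C,np.degrees(np.arctan2(dirv[1],dirv[0]))
E
python3 - <<'E'
from h import *
im=cv2.imread('pics/t5.png')[:,:,::-1]
tin(im,(271,268),'white');tin(im,(339,269),'black')
im=cv2.imread('pics/top0.png')[:,:,::-1]
tin(im,(271,268),'white');tin(im,(339,269),'black');tin(im,(158,272),'red');tin(im,(209,270),'green')
E
```

```text
white C [419.3  22.4] r 25.5 minenc [417.3  21.9] 29.7 | yaw bar line -165.1 from centre -168.4 n 526 bar mean r 15.7Traceback (most recent call last):
  File "<stdin>", line 3, in <module>
  File "h.py", line 51, in tin
    ys,xs=np.nonzero(yel); P=np.array([tow((x,y)) for x,y in zip(xs,ys)]); d=np.linalg.norm(P-C,axis=1); P=P[d<25]
                                       ~~~^^^^^^^
  File "h.py", line 45, in <lambda>
    tow=lambda p:onz(n,(x0+(p[0]+.5)/S-.5,y0+(p[1]+.5)/S-.5),48+dz)[:2]
                 ~~~^^^^^^^^^^^^^^^^^^^^^^^^^^^^^^^^^^^^^^^^^^^^^^^
  File "h.py", line 9, in onz
    o,d=ray(n,*uv); return o+d*(z-o[2])/d[2]
        ~~~^^^^^^^
  File "h.py", line 7, in ray
    c,f=K(n); d=c['R'].T@np.array([(u-c['cx'])/f,(v-c['cy'])/f,1.]); o=-c['R'].T@c['t']; return o,d
        ~^^^
  File "h.py", line 5, in K
    c=calibration(n); f=240/np.tan(np.radians(c['fovy'])/2); return c,f
ValueError: time passes only in moves, steps and waits
```

```bash
python3 - <<'E'
s=open('h.py').read()
s=s.replace("def K(n):\n    c=calibration(n);","_C={}\ndef K(n):\n    if n not in _C: _C[n]=calibration(n)\n    c=_C[n];")
open('h.py','w').write(s)
E
cat > t.py <<'E'
from h import *
im=cv2.imread('pics/t5.png')[:,:,::-1]
tin(im,(271,268),'white');tin(im,(339,269),'black')
im=cv2.imread('pics/top0.png')[:,:,::-1]
tin(im,(271,268),'white');tin(im,(339,269),'black');tin(im,(158,272),'red');tin(im,(209,270),'green')
E
python3 t.py
```

```text
white C [419.3  22.4] r 25.5 minenc [417.3  21.9] 29.7 | yaw bar line -165.1 from centre -168.4 n 526 bar mean r 15.7
black C [ 410.9 -162.4] r 24.6 minenc [ 409.3 -160.1] 29.9 | yaw bar line 115.3 from centre 101.5 n 1649 bar mean r 14.0
white C [419.   21.3] r 26.1 minenc [416.9  20.4] 31.1 | yaw bar line -166.4 from centre -173.4 n 576 bar mean r 15.7
black C [ 411.3 -162.3] r 24.4 minenc [ 409.6 -160.3] 29.6 | yaw bar line 112.4 from centre 103.0 n 1665 bar mean r 14.0
red C [406.9 321.9] r 25.2 minenc [407.9 323.2] 28.9 | yaw bar line 61.7 from centre 63.1 n 722 bar mean r 15.5
green C [416.3 191.2] r 23.6 minenc [415.5 189.2] 27.4 | yaw bar line -116.8 from centre -115.7 n 949 bar mean r 15.3
```

```bash
sed -i 's/    W=np.array(\[tow(p) for p in cn\[:,0\]\])/    W=np.array([tow(p) for p in cv2.convexHull(cn)[:,0]])/; s/P=P\[d<25\]/P=P[d<27]/' h.py; python3 t.py
```

```text
white C [417.6  22.1] r 29.0 minenc [417.3  21.9] 29.7 | yaw bar line -165.6 from centre -168.2 n 570 bar mean r 14.8
black C [ 410.1 -160. ] r 28.2 minenc [ 409.3 -160.1] 29.9 | yaw bar line 111.6 from centre 100.9 n 1871 bar mean r 13.0
white C [417.   20.9] r 29.9 minenc [416.9  20.4] 31.1 | yaw bar line -166.0 from centre -173.9 n 598 bar mean r 14.0
black C [ 410.9 -160.3] r 27.7 minenc [ 409.6 -160.3] 29.6 | yaw bar line 110.0 from centre 103.8 n 1881 bar mean r 13.4
red C [407.7 323.5] r 28.2 minenc [407.9 323.2] 28.9 | yaw bar line 61.6 from centre 62.9 n 870 bar mean r 15.6
green C [415.6 189.7] r 26.7 minenc [415.5 189.2] 27.4 | yaw bar line -116.3 from centre -115.8 n 1079 bar mean r 14.9
```

```bash
python3 -c "
from h import *
plan((410,-160,80),20,extra=-1)"
```

```text
t 10.1 pos [603.6   8.1 167.8] jaw 91.8 w 72.6 j6 -1.82 tilt [0.002 0.001] F [ 0.5 -0.5 -0.6]
TURN 11 rows of -0.0858  total deg -108.2
XY total [0.3057 0.7987] 5 rows of [0.0611 0.1597]  Z total 0.2913
```

Emit:
drive_tool(increments=[[0.8,[0,0,0],-0.0858],[0.8,[0,0,0],-0.0858],[0.8,[0,0,0],-0.0858],[0.8,[0,0,0],-0.0858],[0.8,[0,0,0],-0.0858],[0.8,[0,0,0],-0.0858],[0.8,[0,0,0],-0.0858],[0.8,[0,0,0],-0.0858],[0.8,[0,0,0],-0.0858],[0.8,[0,0,0],-0.0858],[0.8,[0,0,0],-0.0858],[0.8,[0.0611,0.1597,0],0],[0.8,[0.0611,0.1597,0],0],[0.8,[0.0611,0.1597,0],0],[0.8,[0.0611,0.1597,0],0],[0.8,[0.0611,0.1597,0],0],[0.8,[0,0,0.1],0],[0.8,[0,0,0.1],0],[0.8,[0,0,0],0]])

```text
clock: 12.42
position: [407.4, -160.1, 104.4]
ee_rot: [0.819, -0.574, -0.003, 0.002]
contact_force: [0.4, 0.3, 1.3]
gripper_width: 76.8
```

```bash
python3 -c "
from h import *
plan((410,-160,15),20)
im=get_image('side');crop(im,240,210,400,350,4,'pics/s6.png')
im=get_image('top');cv2.imwrite('pics/t6.png',im[:,:,::-1])"
```

```text
t 12.4 pos [ 407.4 -160.1  104.4] jaw -160.0 w 76.8 j6 0.35 tilt [-0.008  0.   ] F [0.4 0.3 1.3]
TURN 1 rows of -0.0003  total deg -0.0
XY total [ 0.0034 -0.0103] 1 rows of [ 0.0034 -0.0103]  Z total 0.2979
```

View pics/s6.png

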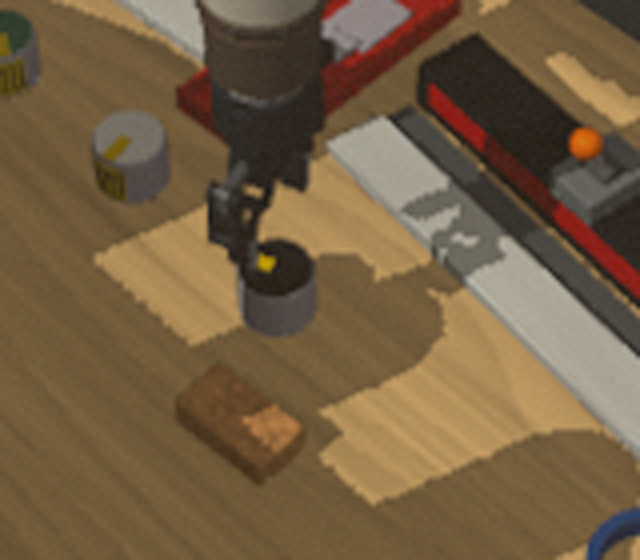

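View pics/t6.png

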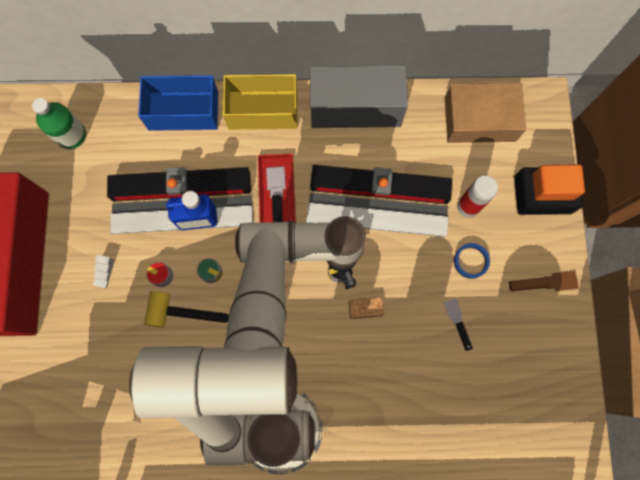

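Emit:
drive_tool(increments=[[0.8,[0,-0.004,0.1],0],[0.8,[0,0,0.1],0],[0.8,[0,0,0.05],0],[0.8,[0,0,0.03],0],[0.8,[0,0,0],0],[0.8,[0,0,0],0]])

```text
clock: 13.28
position: [411.9, -159.7, 23.5]
ee_rot: [0.819, -0.573, 0.001, -0.0]
contact_force: [-0.5, 0.1, -0.3]
gripper_width: 76.9
```

Emit:
drive_tool(increments=[[0.8,[0,0,0.025],0],[0.8,[0,0,0],0],[0.3,[0,0,0],0],[0,[0,0,0],0],[-0.5,[0,0,0],0],[-1,[0,0,0],0],[-1,[0,0,0],0]])

```text
clock: 14.15
position: [411.0, -159.8, 15.7]
ee_rot: [0.819, -0.573, -0.0, 0.0]
contact_force: [-2.1, -0.2, 5.6]
gripper_width: 60.9
```

Emit:
drive_tool(increments=[[-1,[0,0,-0.04],0],[-1,[0,0,-0.1],0],[-1,[0,0,-0.15],0],[-1,[0,0,-0.06],0],[-1,[0,0,0],0],[-1,[0,0,0],0]])

```text
clock: 14.9
position: [410.1, -159.6, 119.4]
ee_rot: [0.819, -0.574, -0.001, 0.0]
contact_force: [0.5, 1.0, -4.0]
gripper_width: 60.7
```

```bash
python3 -c "
from h import *
plan((538.2,-410.5,31),83.5,extra=1)"
```

```text
t 14.9 pos [ 410.1 -159.6  119.4] jaw -160.0 w 60.7 j6 0.35 tilt [-0.002  0.001] F [ 0.5  1.  -4. ]
TURN 12 rows of 0.0847  total deg 116.5
XY total [-0.5195 -0.7829] 5 rows of [-0.1039 -0.1566]  Z total 0.2933
```

Emit:
drive_tool(increments=[[-1,[0,0,0],0.0847],[-1,[0,0,0],0.0847],[-1,[0,0,0],0.0847],[-1,[0,0,0],0.0847],[-1,[0,0,0],0.0847],[-1,[0,0,0],0.0847],[-1,[0,0,0],0.0847],[-1,[0,0,0],0.0847],[-1,[0,0,0],0.0847],[-1,[0,0,0],0.0847],[-1,[0,0,0],0.0847],[-1,[0,0,0],0.0847],[-1,[-0.1039,-0.1566,0],0],[-1,[-0.1039,-0.1566,0],0],[-1,[-0.1039,-0.1566,0],0],[-1,[-0.1039,-0.1566,0],0],[-1,[-0.1039,-0.1566,0],0],[-1,[0,0,0],0],[-1,[0,0,0],0]])

```text
clock: 17.27
position: [538.2, -410.0, 117.3]
ee_rot: [0.057, 0.998, 0.001, -0.002]
contact_force: [-0.6, 1.0, -3.0]
gripper_width: 60.6
```

```bash
python3 -c "
from h import *
plan((538.2,-410.5,31),83.5)
im=get_image('side');crop(im,300,170,480,330,4,'pics/s7.png')"
```

```text
t 17.3 pos [ 538.2 -410.   117.3] jaw 83.5 w 60.6 j6 -1.27 tilt [-0.005  0.003] F [-0.6  1.  -3. ]
TURN 1 rows of -0.0002  total deg -0.0
XY total [-0.0017 -0.0022] 1 rows of [-0.0017 -0.0022]  Z total 0.2876
```

View pics/s7.png

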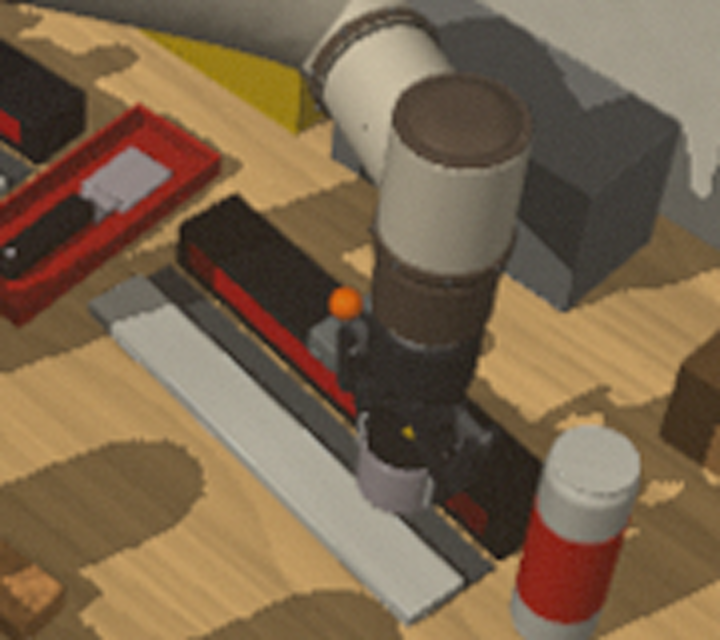

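Emit:
drive_tool(increments=[[-1,[0,0,0.1],0],[-1,[0,0,0.1],0],[-1,[0,0,0.05],0],[-1,[0,0,0.02],0],[-1,[0,0,0],0],[-1,[0,0,0.007],0],[-1,[0,0,0.007],0],[-1,[0,0,0],0]])

```text
clock: 18.32
position: [539.5, -410.7, 35.2]
ee_rot: [0.056, 0.998, -0.0, 0.0]
contact_force: [-0.4, 0.3, -2.7]
gripper_width: 61.0
```

Emit:
drive_tool(increments=[[-1,[0.002,0,0.006],0],[-1,[0,0,0.006],0],[-1,[0,0,0],0],[-1,[0,0,0],0]])

```text
clock: 18.82
position: [539.0, -410.6, 31.4]
ee_rot: [0.056, 0.998, -0.0, -0.0]
contact_force: [-0.4, 0.1, -2.2]
gripper_width: 61.0
```

Emit:
drive_tool(increments=[[-1,[0,0,0.004],0],[-1,[0,0,0],0],[0.5,[0,0,0],0],[0.6,[0,0,0],0],[0.7,[0,0,0],0],[0.7,[0,0,0],0],[0.7,[0,0,-0.05],0],[0.7,[0,0,-0.15],0],[0.7,[0,0,-0.15],0],[0.7,[0,0,0],0]])

```text
clock: 20.08
position: [541.6, -412.2, 141.9]
ee_rot: [0.056, 0.998, -0.003, 0.005]
contact_force: [-0.3, 0.6, -0.8]
gripper_width: 72.5
```

```bash
python3 -c "
from h import *
plan((417,21.5,90),104)
im=get_image('side');crop(im,300,170,480,330,4,'pics/s8.png')
im=get_image('top');cv2.imwrite('pics/t8.png',im[:,:,::-1])
tin(im,(271,268),'white')"
```

```text
t 20.1 pos [ 541.6 -412.2  141.9] jaw 83.6 w 72.5 j6 -1.27 tilt [ 0.01  -0.006] F [-0.3  0.6 -0.8]
TURN 2 rows of -0.0891  total deg -20.4
XY total [0.0547 1.5045] 8 rows of [0.0068 0.1881]  Z total 0.1601Traceback (most recent call last):
  File "<string>", line 6, in <module>
    tin(im,(271,268),'white')
    ~~~^^^^^^^^^^^^^^^^^^^^^^
  File "h.py", line 53, in tin
    ys,xs=np.nonzero(yel); P=np.array([tow((x,y)) for x,y in zip(xs,ys)]); d=np.linalg.norm(P-C,axis=1); P=P[d<27]
                                                                                            ~^~
ValueError: operands could not be broadcast together with shapes (0,) (2,)
```

View pics/s8.png

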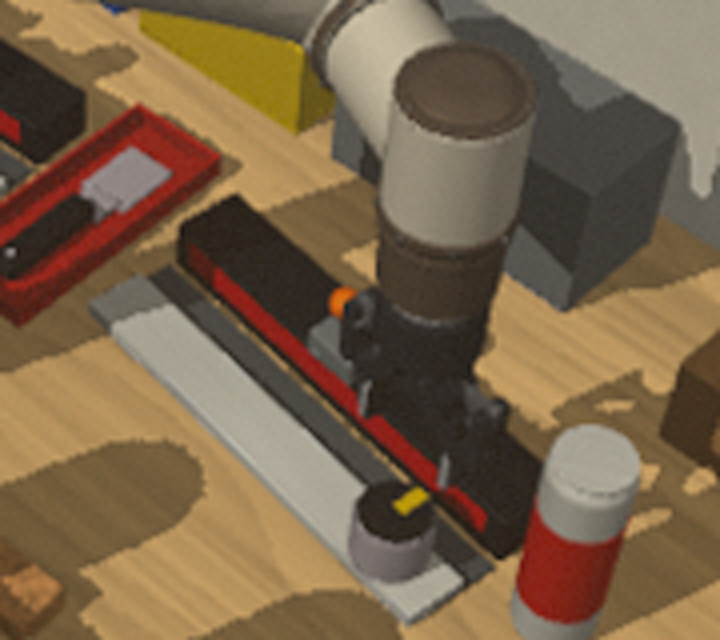

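View pics/t8.png

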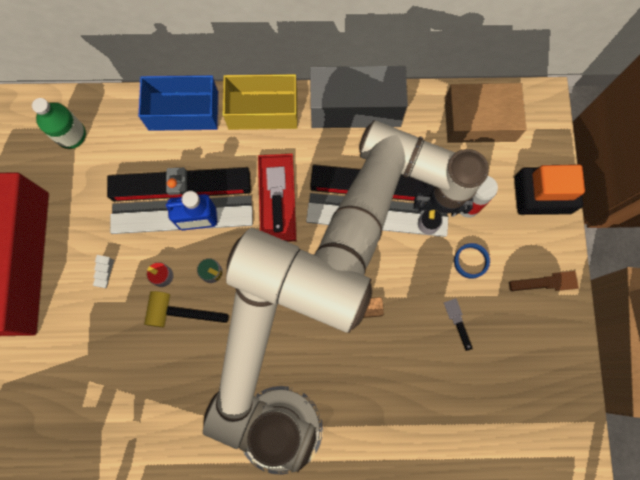

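Emit:
drive_tool(increments=[[0.8,[0,0,0],-0.0891],[0.8,[0,0,0],-0.0891],[0.8,[0.0068,0.1881,0],0],[0.8,[0.0068,0.1881,0],0],[0.8,[0.0068,0.1881,0],0],[0.8,[0.0068,0.1881,0],0],[0.8,[0.0068,0.1881,0],0],[0.8,[0.0068,0.1881,0],0],[0.8,[0.0068,0.1881,0],0],[0.8,[0.0068,0.1881,0],0],[0.8,[0,0,0],0],[0.8,[0,0,0],0]])

```text
clock: 21.68
position: [413.8, 23.6, 134.8]
ee_rot: [-0.122, 0.993, -0.0, -0.001]
contact_force: [0.6, 1.1, 1.1]
gripper_width: 77.2
```

```bash
python3 -c "
from h import *
plan((417,21.5,16),104)
im=get_image('top');cv2.imwrite('pics/t9.png',im[:,:,::-1]); crop(im,130,130,460,300,2.4,'pics/t9c.png')
ims=get_image('side');cv2.imwrite('pics/s9.png',ims[:,:,::-1]);crop(ims,180,150,440,340,3,'pics/s9c.png')
print(proj('top',(539,-410.6,63)),proj('side',(539,-410.6,63)),proj('side',(417,21.5,48)))"
```

```text
t 21.7 pos [413.8  23.6 134.8] jaw 104.0 w 77.2 j6 -1.78 tilt [-0.001 -0.001] F [0.6 1.1 1.1]
TURN 1 rows of 0.0001  total deg 0.0
XY total [-0.0092 -0.0092] 1 rows of [-0.0092 -0.0092]  Z total 0.396
[431.54074339 219.27065941] [398.89922507 297.34223188] [271.72531797 243.78114778]
```

View pics/s9c.png

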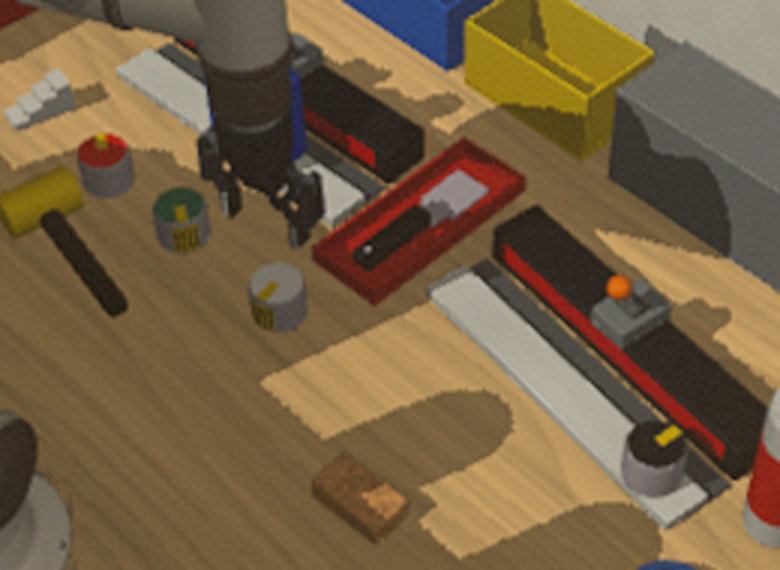

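View pics/t9c.png

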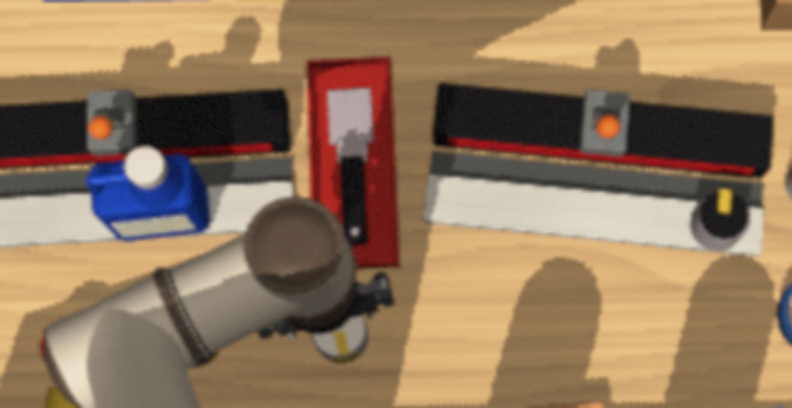

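Run:
```python
from h import *
t=cv2.imread('pics/t9.png')[:,:,::-1];s=cv2.imread('pics/s9.png')[:,:,::-1]
tin(t,(431.5,219),'black',dz=15); tin(s,(398.9,297),'black',n='side',dz=15)
s1=cv2.imread('pics/s1.png')[:,:,::-1]
for a,nm in ((s,'now'),(s1,'before')):
  for X,l in (((417,21.5,48),'white'),((415.6,189.5,48),'green'),((407.7,323.4,48),'red'),((410,-160,48),'black')):
    try: print(nm,end=' '); tin(a,proj('side',X),l,n='side')
    except Exception as e: print(l,e)
```

```text
black C [ 549.5 -409.9] r 33.1 minenc [ 550.6 -409.3] 36.7 | yaw bar line -6.8 from centre -14.7 n 1944 bar mean r 5.1
black C [ 538.1 -409.4] r 26.9 minenc [ 538.8 -409.1] 27.9 | yaw bar line -4.8 from centre -7.1 n 1236 bar mean r 14.0
now white C [415.4  19.3] r 28.3 minenc [414.9  19.5] 29.1 | yaw bar line -167.2 from centre -177.1 n 553 bar mean r 13.7
now green C [413.8 188.6] r 26.2 minenc [413.9 188.4] 26.9 | yaw bar line -119.9 from centre -116.3 n 632 bar mean r 13.8
now red C [405.6 322.1] r 27.3 minenc [406.  322.2] 28.2 | yaw bar line 65.0 from centre 60.7 n 355 bar mean r 16.5
now black attempt to get argmax of an empty sequence
before white C [415.7  19.5] r 28.2 minenc [416.   19.3] 29.0 | yaw bar line -166.5 from centre -176.6 n 552 bar mean r 14.1
before green C [413.7 188.7] r 25.8 minenc [414.  188.2] 26.7 | yaw bar line -121.0 from centre -115.3 n 584 bar mean r 13.9
before red C [405.9 322.4] r 27.3 minenc [406.1 322.4] 28.0 | yaw bar line 63.8 from centre 61.5 n 361 bar mean r 16.3
before black C [ 409.4 -160.6] r 27.3 minenc [ 409.8 -159.8] 28.6 | yaw bar line 110.5 from centre 103.6 n 1178 bar mean r 14.2
```

Emit:
drive_tool(increments=[[0.8,[-0.005,-0.009,0.1],0],[0.8,[0,0,0.1],0],[0.8,[0,0,0.1],0],[0.8,[0,0,0.06],0],[0.8,[0,0,0.03],0],[0.8,[0,0,0],0],[0.8,[0,0,0],0]])

```text
clock: 22.65
position: [416.9, 21.2, 18.8]
ee_rot: [-0.121, 0.993, 0.0, 0.001]
contact_force: [0.2, 0.2, -0.1]
gripper_width: 76.7
```

Emit:
drive_tool(increments=[[0.8,[0,0,0.009],0],[0.3,[0,0,0],0],[0,[0,0,0],0],[-0.5,[0,0,0],0],[-1,[0,0,0],0],[-1,[0,0,0],0],[-1,[0,0,-0.04],0],[-1,[0,0,-0.1],0],[-1,[0,0,-0.15],0],[-1,[0,0,-0.06],0],[-1,[0,0,0],0],[-1,[0,0,0],0]])

```text
clock: 24.15
position: [415.4, 21.1, 119.8]
ee_rot: [-0.121, 0.993, -0.0, -0.001]
contact_force: [0.0, -0.0, -1.8]
gripper_width: 60.7
```

```bash
python3 -c "
from h import *
plan((548.9,-316.1,31),264,extra=-1)"
```

```text
t 24.1 pos [415.4  21.1 119.8] jaw 103.9 w 60.7 j6 -1.77 tilt [-0.002 -0.   ] F [ 0.  -0.  -1.8]
TURN 16 rows of -0.0873  total deg -160.1
XY total [0.5606 1.071 ] 7 rows of [0.0801 0.153 ]  Z total 0.2956
```

Emit:
drive_tool(increments=[[-1,[0,0,0],-0.0873],[-1,[0,0,0],-0.0873],[-1,[0,0,0],-0.0873],[-1,[0,0,0],-0.0873],[-1,[0,0,0],-0.0873],[-1,[0,0,0],-0.0873],[-1,[0,0,0],-0.0873],[-1,[0,0,0],-0.0873],[-1,[0,0,0],-0.0873],[-1,[0,0,0],-0.0873],[-1,[0,0,0],-0.0873],[-1,[0,0,0],-0.0873],[-1,[0,0,0],-0.0873],[-1,[0,0,0],-0.0873],[-1,[0,0,0],-0.0873],[-1,[0,0,0],-0.0873]])

```text
clock: 26.15
position: [415.4, 21.0, 119.0]
ee_rot: [0.999, -0.049, -0.002, 0.001]
contact_force: [-0.2, -0.2, -2.5]
gripper_width: 60.8
```

Emit:
drive_tool(increments=[[-1,[0.0801,0.153,0],0],[-1,[0.0801,0.153,0],0],[-1,[0.0801,0.153,0],0],[-1,[0.0801,0.153,0],0],[-1,[0.0801,0.153,0],0],[-1,[0.0801,0.153,0],0],[-1,[0.0801,0.153,0],0],[-1,[0,0,0],0],[-1,[0,0,0],0]])

```text
clock: 27.28
position: [548.8, -315.3, 118.1]
ee_rot: [0.999, -0.053, -0.002, -0.001]
contact_force: [0.1, 0.0, -1.7]
gripper_width: 60.8
```

```bash
python3 -c "
from h import *
plan((548.9,-316.1,31),264)
ims=get_image('side');crop(ims,180,150,440,340,3,'pics/s10.png')"
```

```text
t 27.3 pos [ 548.8 -315.3  118.1] jaw -96.0 w 60.8 j6 1.73 tilt [-0.004  0.002] F [ 0.1  0.  -1.7]
TURN 1 rows of -0.0003  total deg -0.0
XY total [0.002 0.003] 1 rows of [0.002 0.003]  Z total 0.2903
```

View pics/s10.png

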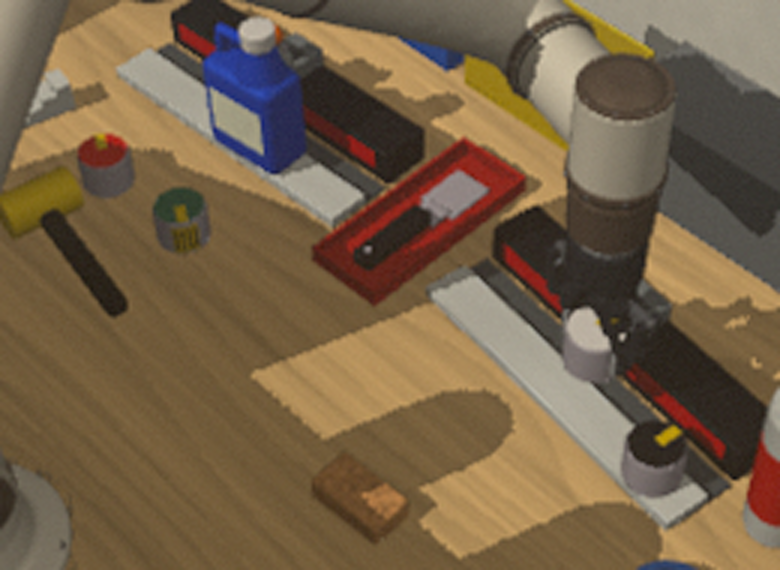

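Emit:
drive_tool(increments=[[-1,[0,0,0.1],0],[-1,[0,0,0.1],0],[-1,[0,0,0.05],0],[-1,[0,0,0.02],0],[-1,[0,0,0.007],0],[-1,[0,0,0.007],0],[-1,[0,0,0],0],[-1,[0,0,0],0]])

```text
clock: 28.32
position: [550.4, -315.9, 35.8]
ee_rot: [0.999, -0.052, 0.0, 0.0]
contact_force: [0.5, 0.5, -2.5]
gripper_width: 60.6
```

Emit:
drive_tool(increments=[[-1,[-0.004,0,0.006],0],[-1,[0,0,0.006],0],[-1,[0,0,0.004],0],[-1,[0,0,0],0],[0.5,[0,0,0],0],[0.6,[0,0,0],0],[0.7,[0,0,0],0],[0.7,[0,0,0],0],[0.7,[0,0,-0.05],0],[0.7,[0,0,-0.15],0],[0.7,[0,0,-0.15],0],[0.7,[0,0,0],0]])

```text
clock: 29.82
position: [551.8, -316.8, 141.6]
ee_rot: [0.999, -0.052, 0.005, 0.002]
contact_force: [-0.1, -0.2, -1.4]
gripper_width: 72.5
```

```bash
python3 -c "
from h import *
plan((415,189,110),152,extra=1)
im=get_image('top');cv2.imwrite('pics/t11.png',im[:,:,::-1])
tin(im,(209,270),'green');tin(im,(158,272),'red')"
```

```text
t 29.8 pos [ 551.8 -316.8  141.6] jaw -95.9 w 72.5 j6 1.73 tilt [ 0.01  -0.004] F [-0.1 -0.2 -1.4]
TURN 11 rows of 0.0889  total deg 112.1
XY total [-1.2744  1.1951] 10 rows of [-0.1274  0.1195]  Z total 0.0936Traceback (most recent call last):
  File "<string>", line 5, in <module>
    tin(im,(209,270),'green');tin(im,(158,272),'red')
    ~~~^^^^^^^^^^^^^^^^^^^^^^
  File "h.py", line 46, in tin
    k,l,s,c=cv2.connectedComponentsWithStats(m); k=1+s[1:,4].argmax(); cn=max(cv2.findContours((l==k).astype(np.uint8),0,1)[0],key=len)
                                                     ~~~~~~~~~~~~~~^^
ValueError: attempt to get argmax of an empty sequence
```

Emit:
drive_tool(increments=[[0.8,[0,0,0],0.0889],[0.8,[0,0,0],0.0889],[0.8,[0,0,0],0.0889],[0.8,[0,0,0],0.0889],[0.8,[0,0,0],0.0889],[0.8,[0,0,0],0.0889],[0.8,[0,0,0],0.0889],[0.8,[0,0,0],0.0889],[0.8,[0,0,0],0.0889],[0.8,[0,0,0],0.0889],[0.8,[0,0,0],0.0889]])

```text
clock: 31.25
position: [548.2, -315.3, 134.3]
ee_rot: [-0.512, 0.859, 0.001, -0.001]
contact_force: [0.6, -0.2, 0.0]
gripper_width: 76.8
```

Emit:
drive_tool(increments=[[0.8,[-0.1274,0.1195,0],0],[0.8,[-0.1274,0.1195,0],0],[0.8,[-0.1274,0.1195,0],0],[0.8,[-0.1274,0.1195,0],0],[0.8,[-0.1274,0.1195,0],0],[0.8,[-0.1274,0.1195,0],0],[0.8,[-0.1274,0.1195,0],0],[0.8,[-0.1274,0.1195,0],0],[0.8,[-0.1274,0.1195,0],0],[0.8,[-0.1274,0.1195,0],0],[0.8,[0,0,0],0],[0.8,[0,0,0],0]])

```text
clock: 32.75
position: [411.5, 189.8, 134.9]
ee_rot: [-0.515, 0.857, -0.0, -0.001]
contact_force: [-1.1, -0.6, -0.2]
gripper_width: 76.9
```

```bash
python3 -c "
from h import *
plan((415,189,16),152)
im=get_image('top');cv2.imwrite('pics/t12.png',im[:,:,::-1]); 
ims=get_image('side');cv2.imwrite('pics/s12.png',ims[:,:,::-1]);crop(ims,180,150,440,340,3,'pics/s12c.png')
for X,l,dz in (((549,-316,63),'white',15),((538,-409.5,63),'black',15),((415,189,48),'green',0),((407,323,48),'red',0)):
  for n,a in (('top',im),('side',ims)):
    try: print(n,end=' ');tin(a,proj(n,X),l,n=n,dz=dz)
    except Exception as e: print(l,'fail')"
```

```text
t 32.8 pos [411.5 189.8 134.9] jaw 152.0 w 76.9 j6 -1.28 tilt [-0.002 -0.001] F [-1.1 -0.6 -0.2]
TURN 1 rows of -0.0001  total deg -0.0
XY total [-0.0038 -0.0119] 1 rows of [-0.0038 -0.0119]  Z total 0.3963
top white C [ 538.1 -313.2] r 45.3 minenc [ 538.3 -313.4] 52.4 | yaw bar line -5.2 from centre -6.3 n 218 bar mean r 22.4
side white fail
top black C [ 549.4 -408.8] r 33.0 minenc [ 550.4 -409.5] 36.3 | yaw bar line -7.6 from centre -26.3 n 1899 bar mean r 5.7
side black C [ 538.4 -408.9] r 27.4 minenc [ 538.6 -407.9] 28.8 | yaw bar line -3.4 from centre -9.3 n 1251 bar mean r 13.9
top green C [415.7 190.5] r 27.0 minenc [415.5 190.9] 27.7 | yaw bar line -117.6 from centre -115.0 n 1058 bar mean r 15.6
side green C [414.  188.3] r 26.0 minenc [413.8 188. ] 26.7 | yaw bar line -121.5 from centre -117.4 n 647 bar mean r 13.6
top red fail
side red C [404.1 322.5] r 26.3 minenc [404.9 322.6] 27.5 | yaw bar line 74.2 from centre 56.7 n 288 bar mean r 15.3
```

View pics/s12c.png

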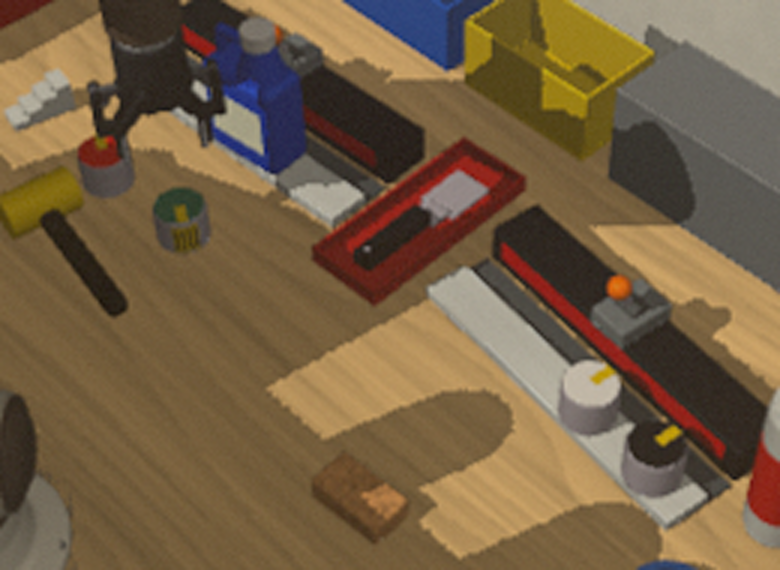

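View pics/t12.png

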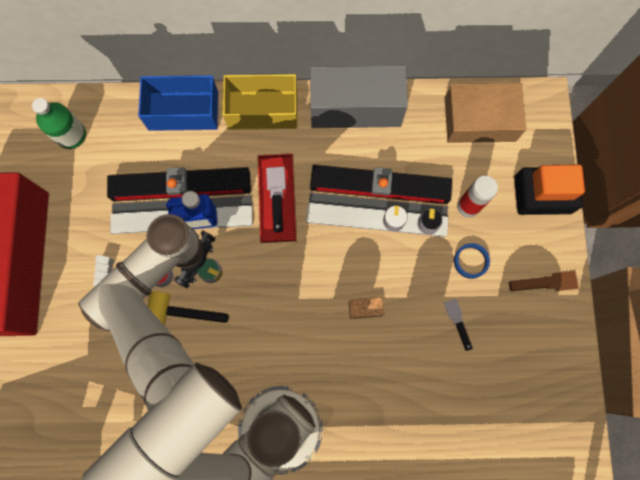

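Emit:
drive_tool(increments=[[0.8,[-0.002,-0.008,0.1],0],[0.8,[0,0,0.1],0],[0.8,[0,0,0.1],0],[0.8,[0,0,0.06],0],[0.8,[0,0,0.03],0],[0.8,[0,0,0],0],[0.8,[0,0,0],0]])

```text
clock: 33.72
position: [415.2, 189.8, 19.2]
ee_rot: [-0.515, 0.857, 0.0, 0.001]
contact_force: [-1.0, -0.8, -0.6]
gripper_width: 77.0
```

Emit:
drive_tool(increments=[[0.8,[0,0,0.01],0],[0.3,[0,0,0],0],[0,[0,0,0],0],[-0.5,[0,0,0],0],[-1,[0,0,0],0],[-1,[0,0,0],0],[-1,[0,0,-0.04],0],[-1,[0,0,-0.1],0],[-1,[0,0,-0.15],0],[-1,[0,0,-0.06],0],[-1,[0,0,0],0],[-1,[0,0,0],0]])

```text
clock: 35.22
position: [413.8, 189.0, 119.7]
ee_rot: [-0.515, 0.857, 0.0, -0.001]
contact_force: [-0.3, -0.0, -2.8]
gripper_width: 60.9
```

```bash
python3 -c "
from h import *
plan((559.7,-221.7,31),263.5,extra=-1)
plan((559.7,-221.7,31),263.5,extra=0)"
```

```text
t 35.2 pos [413.8 189.  119.7] jaw 151.9 w 60.9 j6 -1.28 tilt [-0.002 -0.001] F [-0.3 -0.  -2.8]
TURN 11 rows of -0.0885  total deg -111.6
XY total [0.6388 1.3049] 8 rows of [0.0798 0.1631]  Z total 0.2963
t 35.2 pos [413.8 189.  119.7] jaw 151.9 w 60.9 j6 -1.28 tilt [-0.002 -0.001] F [-0.3 -0.  -2.8]
TURN 7 rows of 0.0853  total deg 68.4
XY total [-0.6388 -1.3049] 8 rows of [-0.0798 -0.1631]  Z total 0.2963
```

Emit:
drive_tool(increments=[[-1,[0,0,0],-0.0885],[-1,[0,0,0],-0.0885],[-1,[0,0,0],-0.0885],[-1,[0,0,0],-0.0885],[-1,[0,0,0],-0.0885],[-1,[0,0,0],-0.0885],[-1,[0,0,0],-0.0885],[-1,[0,0,0],-0.0885],[-1,[0,0,0],-0.0885],[-1,[0,0,0],-0.0885],[-1,[0,0,0],-0.0885]])

```text
clock: 36.6
position: [413.8, 188.9, 118.9]
ee_rot: [0.999, -0.054, -0.001, 0.001]
contact_force: [-0.2, 0.6, -2.1]
gripper_width: 60.4
```

Emit:
drive_tool(increments=[[-1,[0.0798,0.1631,0],0],[-1,[0.0798,0.1631,0],0],[-1,[0.0798,0.1631,0],0],[-1,[0.0798,0.1631,0],0],[-1,[0.0798,0.1631,0],0],[-1,[0.0798,0.1631,0],0],[-1,[0.0798,0.1631,0],0],[-1,[0.0798,0.1631,0],0],[-1,[0,0,0],0],[-1,[0,0,0],0]])

```text
clock: 37.85
position: [559.3, -220.7, 118.4]
ee_rot: [0.998, -0.057, -0.002, -0.0]
contact_force: [-0.1, -0.8, -3.2]
gripper_width: 60.4
```

```bash
python3 -c "
from h import *
plan((559.7,-221.7,31),263.5)
ims=get_image('side');crop(ims,180,150,440,340,3,'pics/s13.png')"
```

```text
t 37.9 pos [ 559.3 -220.7  118.4] jaw -96.5 w 60.4 j6 1.56 tilt [-0.004  0.001] F [-0.1 -0.8 -3.2]
TURN 1 rows of -0.0004  total deg -0.0
XY total [0.0028 0.0034] 1 rows of [0.0028 0.0034]  Z total 0.2914
```

View pics/s13.png

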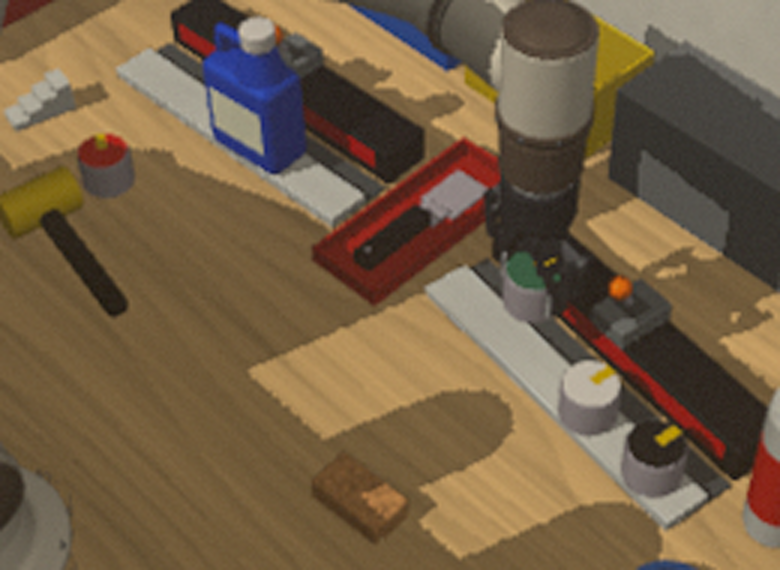

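Emit:
drive_tool(increments=[[-1,[-0.003,0.002,0.1],0],[-1,[0,0,0.1],0],[-1,[0,0,0.05],0],[-1,[0,0,0.02],0],[-1,[0,0,0.008],0],[-1,[0,0,0.008],0],[-1,[0,0,0],0],[-1,[0,0,0],0]])

```text
clock: 38.9
position: [560.0, -221.5, 35.2]
ee_rot: [0.998, -0.057, 0.0, 0.0]
contact_force: [-0.2, 0.2, -2.3]
gripper_width: 60.9
```

Emit:
drive_tool(increments=[[-1,[0,0,0.006],0],[-1,[0,0,0.006],0],[-1,[0,0,0.003],0],[-1,[0,0,0],0],[0.5,[0,0,0],0],[0.6,[0,0,0],0],[0.7,[0,0,0],0],[0.7,[0,0,0],0],[0.7,[0,0,-0.05],0],[0.7,[0,0,-0.15],0],[0.7,[0,0,-0.15],0],[0.7,[0,0,-0.05],0],[0.7,[0,0,0],0]])

```text
clock: 40.52
position: [560.2, -221.4, 151.9]
ee_rot: [0.998, -0.057, 0.002, 0.0]
contact_force: [0.1, 0.2, 0.1]
gripper_width: 72.3
```

```bash
python3 -c "
from h import *
plan((407,322.5,110),153.5,extra=1)
im=get_image('top');cv2.imwrite('pics/t14.png',im[:,:,::-1]); 
ims=get_image('side');cv2.imwrite('pics/s14.png',ims[:,:,::-1]);crop(ims,180,150,440,340,3,'pics/s14c.png')
for X,l,dz in (((407,323,48),'red',0),):
  for n,a in (('top',im),('side',ims)):
    try: print(n,end=' ');tin(a,proj(n,X),l,n=n,dz=dz)
    except Exception as e: print(l,'fail')"
```

```text
t 40.5 pos [ 560.2 -221.4  151.9] jaw -96.5 w 72.3 j6 1.57 tilt [ 0.003 -0.   ] F [0.1 0.2 0.1]
TURN 11 rows of 0.0873  total deg 110.0
XY total [-1.3945  1.2666] 10 rows of [-0.1394  0.1267]  Z total 0.1376
top red C [407.7 323.5] r 28.3 minenc [407.9 323.2] 28.9 | yaw bar line 62.0 from centre 63.0 n 869 bar mean r 15.6
side red C [405.8 322.4] r 27.3 minenc [406.2 323. ] 28.3 | yaw bar line 64.2 from centre 61.3 n 356 bar mean r 16.5
```

View pics/s14c.png

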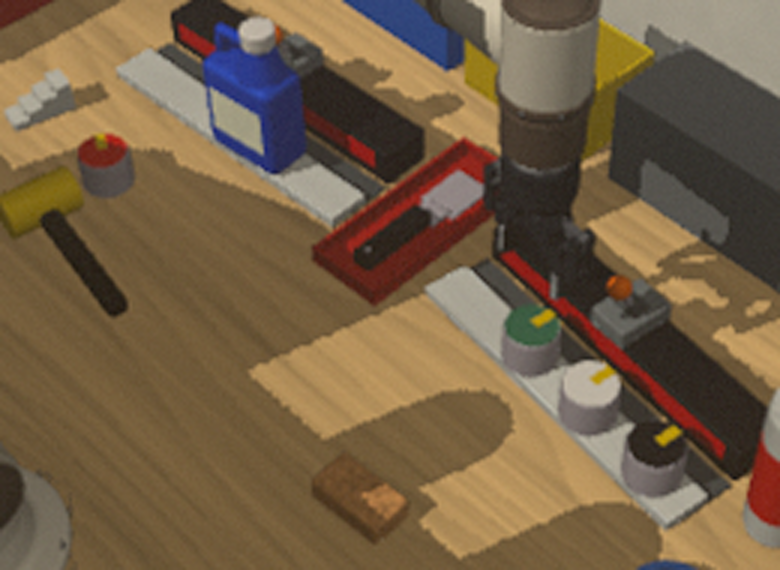

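View pics/t14.png

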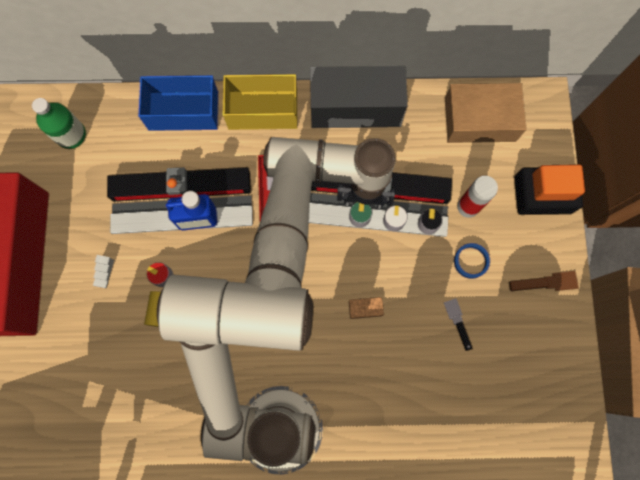

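```bash
python3 -c "
from h import *
plan((420,0,140),270)
plan((407,322.5,140),270)
print(onz('top',(155,292),54),onz('top',(147,325),54),onz('top',(169,294),54))"
```

```text
t 40.6 pos [ 558.8 -221.1  149.1] jaw -96.5 w 72.6 j6 1.57 tilt [-0.002  0.001] F [-0.1 -0.  -0.7]
TURN 1 rows of -0.0568  total deg -6.5
XY total [-0.4627 -0.7371] 5 rows of [-0.0925 -0.1474]  Z total 0.032
t 40.6 pos [ 558.8 -221.1  149.1] jaw -96.5 w 72.6 j6 1.57 tilt [-0.002  0.001] F [-0.1 -0.  -0.7]
TURN 1 rows of -0.0568  total deg -6.5
XY total [-0.506  -1.8121] 10 rows of [-0.0506 -0.1812]  Z total 0.0329
[355.27091505 324.59411732  54.        ] [269.62696017 341.39196511  54.        ] [349.43361647 287.72473355  54.        ]
```

Emit:
drive_tool(increments=[[0.7,[0,0,0],-0.0568],[0.7,[-0.0925,-0.1474,0],0],[0.7,[-0.0925,-0.1474,0],0],[0.7,[-0.0925,-0.1474,0],0],[0.7,[-0.0925,-0.1474,0],0],[0.7,[-0.0925,-0.1474,0],0],[0.7,[-0.0072,-0.1792,0],0],[0.7,[-0.0072,-0.1792,0],0],[0.7,[-0.0072,-0.1792,0],0],[0.7,[-0.0072,-0.1792,0],0],[0.7,[-0.0072,-0.1792,0],0],[0.7,[-0.0072,-0.1792,0],0],[0.7,[0,0,0],0],[0.7,[0,0,0],0],[0.7,[0,0,0],0]])

```text
clock: 42.5
position: [407.5, 320.7, 149.5]
ee_rot: [1.0, -0.0, -0.001, 0.001]
contact_force: [0.3, 0.4, -0.5]
gripper_width: 72.3
```

```bash
python3 -c "
from h import *
plan((407,322.5,16),270)
im=get_image('top');cv2.imwrite('pics/t15.png',im[:,:,::-1]); 
ims=get_image('side');cv2.imwrite('pics/s15.png',ims[:,:,::-1]);crop(ims,150,100,450,325,2.66,'pics/s15c.png')
for X,l,dz in (((407,323,48),'red',0),((549,-316,63),'white',15),((538,-409.5,63),'black',15),((560,-221,63),'green',15)):
  for n,a in (('top',im),('side',ims)):
    try: print(n,end=' ');tin(a,proj(n,X),l,n=n,dz=dz,rad=13)
    except Exception as e: print(l,'fail')"
```

```text
t 42.5 pos [407.5 320.7 149.5] jaw -90.0 w 72.3 j6 0.59 tilt [-0.001 -0.002] F [ 0.3  0.4 -0.5]
TURN 1 rows of -0.0004  total deg -0.0
XY total [-0.0012 -0.0066] 1 rows of [-0.0012 -0.0066]  Z total 0.4451
top red C [404.9 323. ] r 26.5 minenc [406.6 323.4] 27.9 | yaw bar line 62.0 from centre 54.1 n 842 bar mean r 16.7
side red C [405.8 322.1] r 27.3 minenc [406.1 322.4] 28.2 | yaw bar line 63.8 from centre 62.0 n 362 bar mean r 16.6
top white C [ 538.4 -312.4] r 42.0 minenc [ 541. -313.] 43.2 | yaw bar line -5.6 from centre -8.5 n 221 bar mean r 22.3
side white C [ 531.4 -312.1] r 42.3 minenc [ 531.  -311.7] 43.9 | yaw bar line -97.6 from centre -8.7 n 186 bar mean r 23.6
top black C [ 549.1 -410.2] r 33.1 minenc [ 550.6 -409.6] 36.5 | yaw bar line -8.1 from centre -11.2 n 1904 bar mean r 5.3
side black C [ 538.6 -408.7] r 27.4 minenc [ 538.7 -407.6] 29.1 | yaw bar line -3.2 from centre -9.9 n 1254 bar mean r 13.9
top green C [ 564.3 -220.6] r 27.6 minenc [ 564.6 -220.5] 28.6 | yaw bar line -7.8 from centre -7.1 n 1107 bar mean r 14.7
side green C [ 560.7 -220.6] r 27.0 minenc [ 560.7 -220.2] 28.2 | yaw bar line -4.2 from centre -5.7 n 834 bar mean r 14.9
```

View pics/s15c.png

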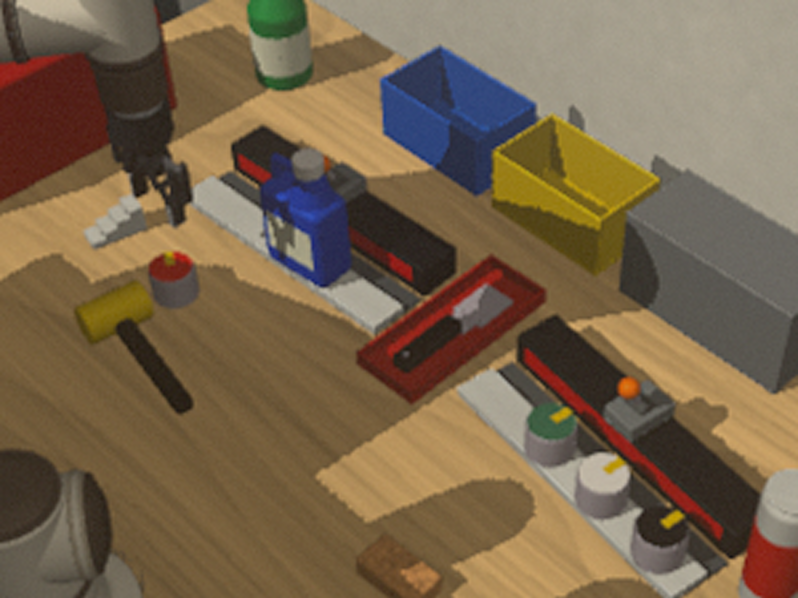

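View pics/t15.png

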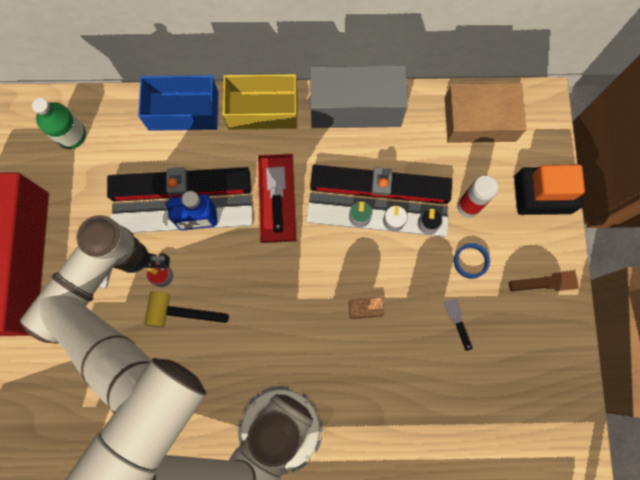

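Emit:
drive_tool(increments=[[0.8,[-0.001,-0.005,0.1],0],[0.8,[0,0,0.1],0],[0.8,[0,0,0.1],0],[0.8,[0,0,0.08],0],[0.8,[0,0,0.05],0],[0.8,[0,0,0],0],[0.8,[0,0,0],0]])

```text
clock: 43.48
position: [408.1, 324.1, 22.1]
ee_rot: [1.0, 0.0, 0.001, -0.001]
contact_force: [0.6, -0.4, 0.2]
gripper_width: 77.0
```

Emit:
drive_tool(increments=[[0.8,[0,0,0.02],0],[0.3,[0,0,0],0],[0,[0,0,0],0],[-0.5,[0,0,0],0],[-1,[0,0,0],0],[-1,[0,0,0],0]])

```text
clock: 44.22
position: [407.5, 323.7, 15.7]
ee_rot: [1.0, 0.0, 0.0, 0.0]
contact_force: [-0.9, -1.4, 5.4]
gripper_width: 60.4
```

Emit:
drive_tool(increments=[[-1,[0,0,-0.04],0],[-1,[0,0,-0.1],0],[-1,[0,0,-0.15],0],[-1,[0,0,-0.06],0],[-1,[0,0,0],0],[-1,[0,0,0],0]])

```text
clock: 44.98
position: [406.8, 323.0, 119.2]
ee_rot: [1.0, -0.0, -0.001, 0.001]
contact_force: [-0.5, -0.5, -2.0]
gripper_width: 60.6
```

```bash
python3 -c "
from h import *
plan((440,0,120),200.5)
plan((570.4,-127.3,120),200.5)"
```

```text
t 45.0 pos [406.8 323.  119.2] jaw -90.0 w 60.6 j6 0.59 tilt [-0.002 -0.001] F [-0.5 -0.5 -2. ]
TURN 7 rows of 0.0866  total deg 69.5
XY total [1.0471 0.2735] 6 rows of [0.1745 0.0456]  Z total -0.0014
t 45.0 pos [406.8 323.  119.2] jaw -90.0 w 60.6 j6 0.59 tilt [-0.002 -0.001] F [-0.5 -0.5 -2. ]
TURN 7 rows of 0.0866  total deg 69.5
XY total [1.5968 0.015 ] 9 rows of [0.1774 0.0017]  Z total -0.0015
```

Emit:
drive_tool(increments=[[-1,[0,0,0],0.0866],[-1,[0,0,0],0.0866],[-1,[0,0,0],0.0866],[-1,[0,0,0],0.0866],[-1,[0,0,0],0.0866],[-1,[0,0,0],0.0866],[-1,[0,0,0],0.0866],[-1,[0.1745,0.0456,0],0],[-1,[0.1745,0.0456,0],0],[-1,[0.1745,0.0456,0],0],[-1,[0.1745,0.0456,0],0],[-1,[0.1745,0.0456,0],0],[-1,[0.1745,0.0456,0],0],[-1,[0.1374,-0.0646,0],0],[-1,[0.1374,-0.0646,0],0],[-1,[0.1374,-0.0646,0],0],[-1,[0.1374,-0.0646,0],0],[-1,[0,0,0],0],[-1,[0,0,0],0],[-1,[0,0,0],0]])

```text
clock: 47.48
position: [570.3, -125.7, 119.6]
ee_rot: [0.822, -0.569, -0.001, 0.0]
contact_force: [-0.5, -0.3, -2.1]
gripper_width: 61.1
```

```bash
python3 -c "
from h import *
plan((570.4,-127.3,31),200.5)
ims=get_image('side');crop(ims,250,150,430,310,4,'pics/s16.png')"
```

```text
t 47.5 pos [ 570.3 -125.7  119.6] jaw -159.4 w 61.1 j6 0.3 tilt [-0.002  0.   ] F [-0.5 -0.3 -2.1]
TURN 1 rows of 0.0009  total deg 0.1
XY total [0.0054 0.0013] 1 rows of [0.0054 0.0013]  Z total 0.2954
```

View pics/s16.png

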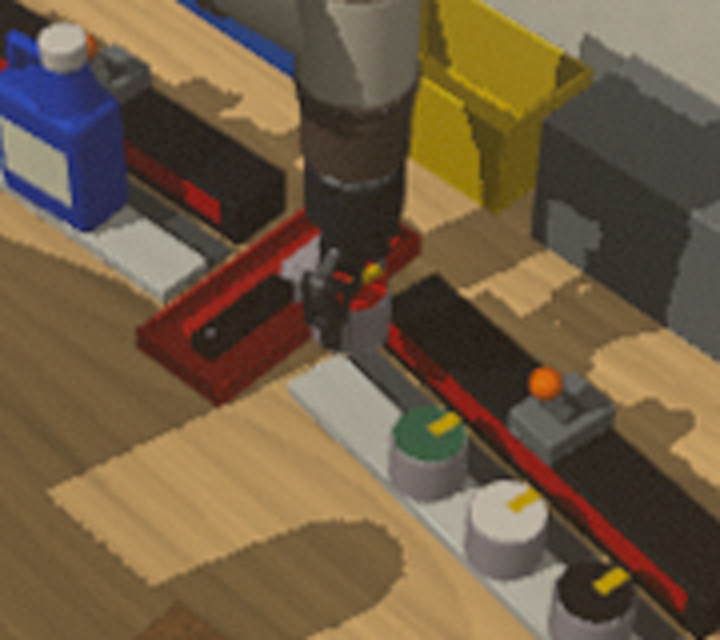

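Emit:
drive_tool(increments=[[-1,[0.003,0.002,0.1],0],[-1,[0,0,0.1],0],[-1,[0,0,0.05],0],[-1,[0,0,0.025],0],[-1,[0,0,0.008],0],[-1,[0,0,0.006],0],[-1,[0,0,0],0],[-1,[0,0,0],0]])

```text
clock: 48.52
position: [571.5, -127.5, 34.0]
ee_rot: [0.822, -0.57, 0.0, -0.0]
contact_force: [0.3, -0.4, -2.1]
gripper_width: 60.8
```

```bash
python3 -c "
from h import *
plan((570.4,-127.3,31),200.5)"
```

```text
t 48.5 pos [ 571.5 -127.5   34. ] jaw -159.4 w 60.8 j6 0.3 tilt [0.001 0.   ] F [ 0.3 -0.4 -2.1]
TURN 1 rows of 0.0005  total deg 0.1
XY total [-0.0018  0.0031] 1 rows of [-0.0018  0.0031]  Z total 0.0099
```

Emit:
drive_tool(increments=[[-1,[-0.001,0.002,0.006],0],[-1,[0,0,0.005],0],[-1,[0,0,0],0],[0.5,[0,0,0],0],[0.6,[0,0,0],0],[0.7,[0,0,0],0],[0.7,[0,0,0],0],[0.7,[0,0,-0.05],0],[0.7,[0,0,-0.15],0],[0.7,[0,0,-0.15],0],[0.7,[0,0,-0.1],0],[0.7,[0,0,0],0],[0.7,[0,0,0],0]])

```text
clock: 50.15
position: [570.0, -127.3, 165.3]
ee_rot: [0.822, -0.57, -0.0, -0.0]
contact_force: [0.2, 0.0, -0.5]
gripper_width: 72.4
```

```bash
python3 -c "
from h import *
plan((470,-127,160),83.5)
im=get_image('top');cv2.imwrite('pics/t17.png',im[:,:,::-1]);crop(im,240,140,460,300,3.6,'pics/t17c.png')
ims=get_image('side');cv2.imwrite('pics/s17.png',ims[:,:,::-1]);crop(ims,250,150,430,310,4,'pics/s17c.png')"
```

```text
t 50.1 pos [ 570.  -127.3  165.3] jaw -159.5 w 72.4 j6 0.3 tilt [-0.  0.] F [ 0.2  0.  -0.5]
TURN 7 rows of -0.0785  total deg -63.0
XY total [-0.3315  0.0368] 2 rows of [-0.1657  0.0184]  Z total 0.0178
```

View pics/s17c.png

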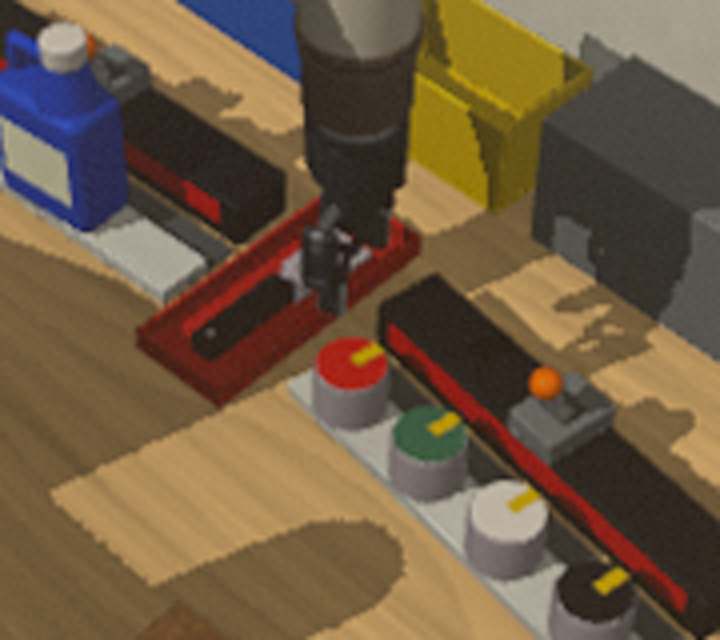

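View pics/t17c.png

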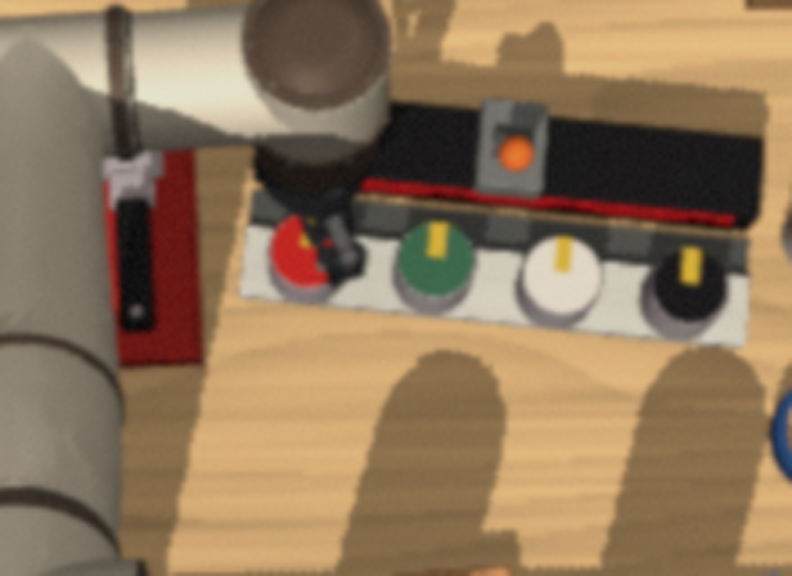

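Run:
```python
from h import *
res={}
def orange(fn,box):
    im=cv2.imread(fn); h=cv2.cvtColor(im,cv2.COLOR_BGR2HSV); m=((h[...,0]>4)&(h[...,0]<16)&(h[...,1]>190)&(h[...,2]>120)).astype(np.uint8)
    x0,y0,x1,y1=box; mm=np.zeros_like(m); mm[y0:y1,x0:x1]=m[y0:y1,x0:x1]; M=cv2.moments(mm,True); return M['m10']/M['m00'],M['m01']/M['m00'],M['m00']
a=orange('pics/t17.png',(365,170,400,200)); b=orange('pics/s17.png',(370,230,405,262)); print(a,b)
o1,d1=ray('top',*a[:2]);o2,d2=ray('side',*b[:2])
A=np.c_[d1,-d2]; k=np.linalg.lstsq(A,o2-o1,rcond=None)[0]; p=o1+k[0]*d1;q=o2+k[1]*d2; print(p,q)
t=cv2.imread('pics/t17.png')[:,:,::-1];s=cv2.imread('pics/s17.png')[:,:,::-1]
for X,l,dz in (((570,-127,63),'red',15),((549,-316,63),'white',15),((538,-409.5,63),'black',15),((560,-221,63),'green',15)):
  for n,im in (('top',t),('side',s)):
    try: print(n,end=' ');tin(im,proj(n,X),l,n=n,dz=dz,rad=13)
    except Exception as e: print(l,'fail')
```

```text
(382.92, 181.84, 50.0) (385.7142857142857, 245.30612244897958, 49.0)
[ 628.93006133 -277.82882928  116.18917125] [ 626.34861397 -276.23207093  115.17499944]
top red C [ 571.7 -123.7] r 26.6 minenc [ 571.9 -124.4] 28.4 | yaw bar line -0.8 from centre -16.7 n 2 bar mean r 6.9
side red C [ 570.3 -125.6] r 28.6 minenc [ 570.3 -125.5] 29.0 | yaw bar line -7.0 from centre -8.4 n 550 bar mean r 14.9
top white C [ 538.2 -312.4] r 41.9 minenc [ 541. -313.] 43.2 | yaw bar line -4.4 from centre -8.6 n 240 bar mean r 22.4
side white C [ 531.3 -312. ] r 42.1 minenc [ 531. -312.] 43.8 | yaw bar line -97.4 from centre -9.0 n 186 bar mean r 23.6
top black C [ 550.5 -410.1] r 34.4 minenc [ 550.7 -410.1] 37.1 | yaw bar line -7.9 from centre -17.6 n 1965 bar mean r 4.2
side black C [ 540.7 -405.9] r 29.7 minenc [ 541.1 -403.7] 33.3 | yaw bar line -3.3 from centre -23.0 n 1345 bar mean r 13.2
top green C [ 564.2 -220.7] r 27.6 minenc [ 564.7 -220.4] 28.7 | yaw bar line -7.8 from centre -7.0 n 1122 bar mean r 14.7
side green C [ 560.8 -220.5] r 27.1 minenc [ 561.5 -220.4] 28.2 | yaw bar line -4.8 from centre -6.1 n 845 bar mean r 14.9
```

```bash
python3 -c "
from h import *
plan((582,-272,111),83.5)"
```

```text
t 50.2 pos [ 569.8 -127.3  164.3] jaw -159.5 w 72.6 j6 0.3 tilt [-0.002  0.   ] F [ 0.4 -0.1 -0.2]
TURN 7 rows of -0.0785  total deg -63.0
XY total [0.0955 0.4744] 3 rows of [0.0318 0.1581]  Z total 0.1774
```

Emit:
drive_tool(increments=[[-1,[0,0,0],-0.0785],[-1,[0,0,0],-0.0785],[-1,[0,0,0],-0.0785],[-1,[0,0,0],-0.0785],[-1,[0,0,0],-0.0785],[-1,[0,0,0],-0.0785],[-1,[0,0,0],-0.0785],[-1,[0.0318,0.1581,0],0],[-1,[0.0318,0.1581,0],0],[-1,[0.0318,0.1581,0],0],[-1,[0,0,0],0],[-1,[0,0,0.08],0],[-1,[0,0,0.07],0],[-1,[0,0,0.027],0],[-1,[0,0,0],0],[-1,[0,0,0],0]])

```text
clock: 52.25
position: [583.5, -271.9, 113.0]
ee_rot: [0.998, -0.056, 0.001, 0.0]
contact_force: [-0.7, -0.0, 0.1]
gripper_width: -0.2
```

```bash
python3 -c "
from h import *
plan((653.7,-280.2,111),83.5)
ims=get_image('side');crop(ims,320,200,440,300,6,'pics/s18.png')"
```

```text
t 52.2 pos [ 583.5 -271.9  113. ] jaw -96.4 w -0.2 j6 1.64 tilt [ 0.001 -0.001] F [-0.7 -0.   0.1]
TURN 1 rows of 0.0005  total deg 0.1
XY total [0.2355 0.0011] 2 rows of [0.1178 0.0005]  Z total 0.007
```

View pics/s18.png

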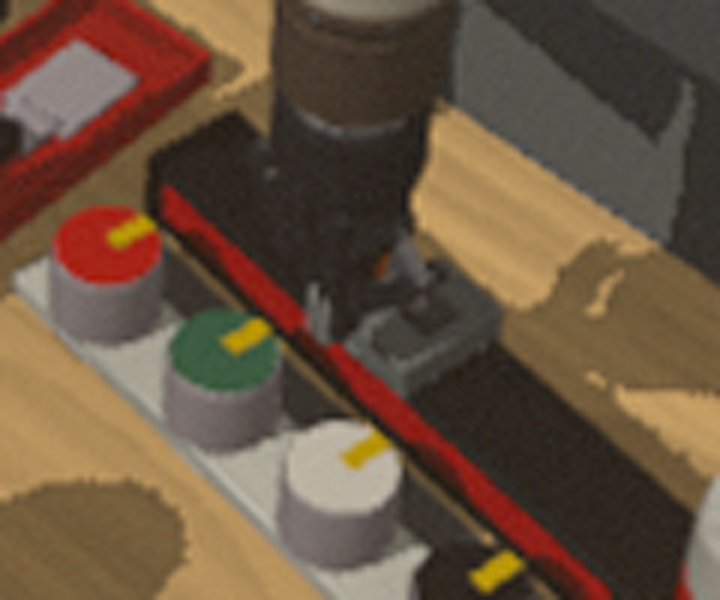

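Emit:
drive_tool(increments=[[-1,[0.03,0,0],0],[-1,[0.03,0,0],0],[-1,[0.03,0,0],0],[-1,[0.03,0,0],0],[-1,[0.03,0,0],0],[-1,[0.03,0,0],0],[-1,[0.03,0,0],0],[-1,[0,0,0],0]])

```text
clock: 53.3
position: [646.5, -279.0, 111.5]
ee_rot: [0.998, -0.056, 0.0, -0.0]
contact_force: [0.5, 0.5, 0.3]
gripper_width: -0.3
```

```bash
python3 -c "
from h import *
plan((658.7,-280.8,111),83.5)
im=get_image('top');crop(im,340,140,440,230,6,'pics/t19.png')
ims=get_image('side');crop(ims,320,200,440,300,6,'pics/s19.png')"
```

```text
t 53.3 pos [ 646.5 -279.   111.5] jaw -96.5 w -0.3 j6 1.64 tilt [ 0.001 -0.   ] F [0.5 0.5 0.3]
TURN 1 rows of 0.0003  total deg 0.0
XY total [0.041  0.0013] 1 rows of [0.041  0.0013]  Z total 0.0018
```

View pics/s19.png

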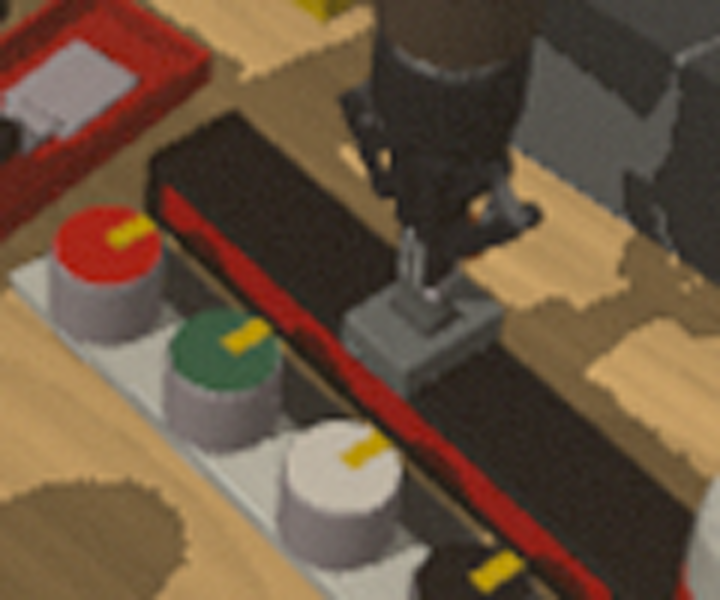

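View pics/t19.png

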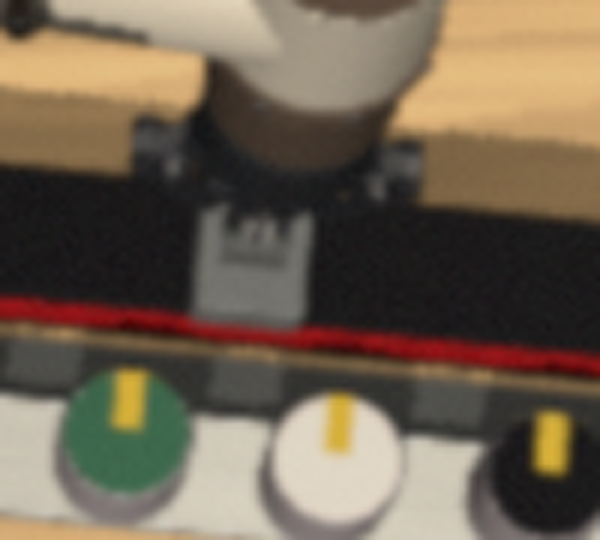

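Emit:
drive_tool(increments=[[-1,[0.01,0,0],0],[-1,[0.01,0,0],0],[-1,[0,0,0],0]])

```text
clock: 53.78
position: [648.5, -279.3, 111.8]
ee_rot: [0.998, -0.057, -0.004, -0.001]
contact_force: [-7.2, 1.5, 2.8]
gripper_width: 0.0
```

Emit:
drive_tool(increments=[[-1,[0.006,0,0],0],[-1,[0.006,0,0],0],[-1,[0,0,0],0]])

```text
clock: 54.15
position: [648.7, -279.4, 111.8]
ee_rot: [0.998, -0.057, -0.008, -0.001]
contact_force: [-14.3, 2.8, 7.6]
gripper_width: -0.1
```

Emit:
drive_tool(increments=[[-1,[-0.03,0,0],0],[-1,[-0.1,0,0],0],[-1,[-0.1,0,0],0],[-1,[0,0,-0.15],0],[-1,[0,0,-0.15],0],[-1,[-0.19,0,0],0],[-1,[-0.19,0,0],0],[-1,[-0.1,0,0],0],[-1,[0,-0.19,0],0],[-1,[0,-0.19,0],0],[-1,[0,-0.19,0],0],[-1,[0,-0.19,0],0],[-1,[0,0,0],0],[-1,[0,0,0],0]])

```text
clock: 55.9
position: [469.5, -29.3, 202.5]
ee_rot: [0.998, -0.056, 0.001, -0.0]
contact_force: [0.4, -0.7, 0.8]
gripper_width: -0.0
```

Run:
```python
from h import *
plan((420,0,200))
t=get_image('top');cv2.imwrite('pics/t20.png',t[:,:,::-1]);s=get_image('side');cv2.imwrite('pics/s20.png',s[:,:,::-1])
crop(s,250,160,450,320,4,'pics/s20c.png')
for X,l,dz in (((570,-127,63),'red',15),((560,-221,63),'green',15),((549,-316,63),'white',15),((538,-409.5,63),'black',15)):
  for n,im in (('top',t),('side',s)):
    try: print(n,end=' ');tin(im,proj(n,X),l,n=n,dz=dz,rad=13)
    except Exception as e: print(l,'fail')
```

```text
t 55.9 pos [469.5 -29.3 202.5] jaw -96.4 w -0.0 j6 1.17 tilt [0.002 0.   ] F [ 0.4 -0.7  0.8]
XY total [-0.1748 -0.0786] 2 rows of [-0.0874 -0.0393]  Z total 0.008
top red C [ 572.6 -125.8] r 28.1 minenc [ 573.  -125.8] 28.8 | yaw bar line -7.6 from centre -7.1 n 767 bar mean r 16.1
side red C [ 570.2 -125.6] r 28.6 minenc [ 570.3 -125.4] 29.0 | yaw bar line -6.8 from centre -8.5 n 544 bar mean r 15.0
top green C [ 564.3 -220.7] r 27.6 minenc [ 564.5 -220.8] 28.6 | yaw bar line -7.7 from centre -6.6 n 1106 bar mean r 14.6
side green C [ 560.8 -220.6] r 27.1 minenc [ 561.1 -220.6] 27.9 | yaw bar line -4.7 from centre -5.4 n 834 bar mean r 14.8
top white C [ 538.2 -312.3] r 41.9 minenc [ 541. -313.] 43.2 | yaw bar line -5.8 from centre -8.8 n 224 bar mean r 22.4
side white C [ 531.5 -311.8] r 42.2 minenc [ 531.  -311.7] 43.9 | yaw bar line -98.8 from centre -9.5 n 188 bar mean r 23.6
top black C [ 549.7 -410.3] r 33.3 minenc [ 550.7 -409.6] 36.8 | yaw bar line -9.0 from centre -11.5 n 1945 bar mean r 4.9
side black C [ 538.7 -408.7] r 27.5 minenc [ 539.3 -408. ] 28.8 | yaw bar line -3.6 from centre -10.0 n 1259 bar mean r 13.8
```

View pics/t20.png

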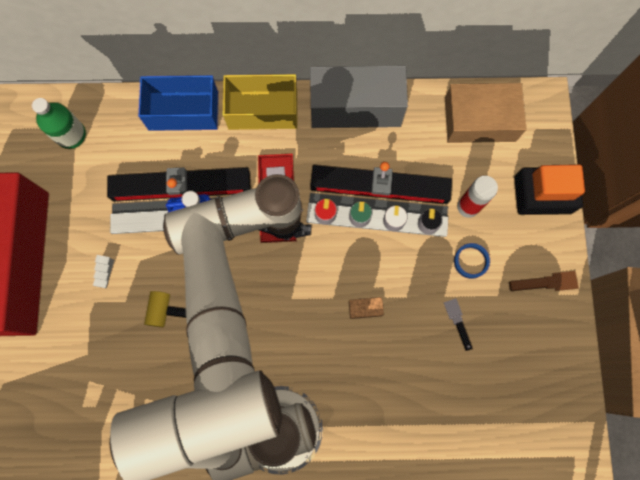

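View pics/s20c.png

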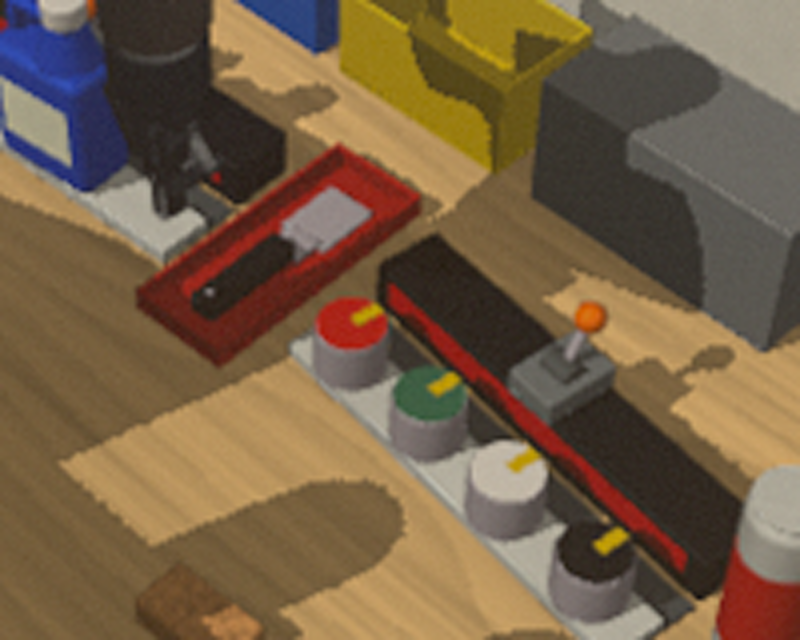

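Run:
```python
from h import *
def orange(fn,box):
    im=cv2.imread(fn); h=cv2.cvtColor(im,cv2.COLOR_BGR2HSV); m=((h[...,0]>4)&(h[...,0]<16)&(h[...,1]>190)&(h[...,2]>120)).astype(np.uint8)
    x0,y0,x1,y1=box; mm=np.zeros_like(m); mm[y0:y1,x0:x1]=m[y0:y1,x0:x1]; M=cv2.moments(mm,True); return M['m10']/M['m00'],M['m01']/M['m00'],M['m00']
a=orange('pics/t20.png',(365,155,400,180)); b=orange('pics/s20.png',(385,225,410,255)); print(a,b)
o1,d1=ray('top',*a[:2]);o2,d2=ray('side',*b[:2])
k=np.linalg.lstsq(np.c_[d1,-d2],o2-o1,rcond=None)[0]; p=(o1+k[0]*d1+o2+k[1]*d2)/2; print(p,(p[:2]-[554.3,-268.9])@[.9936,-.1132])
```

```text
(384.4166666666667, 165.75, 48.0) (397.04545454545456, 238.9318181818182, 44.0)
[ 672.92294757 -282.99633265  114.30025509] 119.45946556439847
```

```bash
python3 -c "
from bench import *
print(job_done())"
```

```text
the job is handed in; nothing more can be done
None
```

The job is handed in, at about 56 s of the 210 s. The jug stands on station A's ledge, so I used station B.

- **Scraper:** I laid it flat in the red tray first.
- **Tins:** Four were on the bench: black, white, green and red. All now stand upright on ledge B at 95 mm pitch.
- **Toggle:** I pushed station B's toggle over until it met its stop, at about 14 N on the wrist. I then drew the arm clear.

**Last checks, from both cameras:**
- **Label directions:** The lid bars measured between -3.6° and -9°, against the station's own direction of about -6.5°. That puts every label within about 3° of facing the scanner.
- **Toggle travel:** Its tip went from station x = 74 mm to 119 mm, which fits a full 1.0 rad.
- **Everything else:** The jug and the other things on the bench looked untouched, and I never touched station A's toggle. I saw no tin knocked aside.

**Where checks failed or disagreed:** The automatic measurement failed for the white tin's centre in both views and its side-view bar direction. It also failed for the black tin's centre from the top. The side view gave a sound centre for the black tin. For the white tin I relied on its top-view bar direction (-5.8°), the gripper's position when I released it, and the pictures. The two views also differed by 3–5° on the black and green bars.

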